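Lock the sliding stop against a picture frame in the fitting jig

TASK

Take the loose wooden stop out of its rack and drop its T-head down through the slot of the jig's track, in the open length in front of the picture frame. Slide the stop along the track, still unlocked, until it has pushed the frame flat against the fence and sits snug against it, without ramming the frame; then give the T-handle a quarter turn clockwise (seen from above) as far as it goes to lock the stop, and let go. Leave the offcut, the glue bottle and the tape roll where they are.

Things in the scene. Friction and masses are not known exactly. Their poses are not given: they have to be found in the camera images.
- handle_mid (a point): Centre of the black T-handle bar on top of the stop, the place to grip and carry it: 70 mm long (its x) x 16 wide (y) x 24 high, its centre 48 mm above point stop_base, on the turning axis. It always lies parallel to the T-head below. Under the bar an 18 mm thick stem, 16 mm long, then the block. Height over the bench: 90 mm in the rack, 84 mm seated in the jig.
- stop_base (a point): Centre of the underside of the stop's beech block: 100 mm along x, 70 along y, 20 high; same either way round. Whole stop about 0.40 kg. Two fixed steel keys, 15 mm wide and 6 deep, under it (33 to 48 mm each way along x) run in the track's slot and keep it square, so the block is lowered with its x along the track. At the start it stands in the rack.
- t_head_mid (a point): Centre of the main bar of the steel T-head, 14 mm below the block's underside on a 12 mm shank: 44 mm long (its x), 13 mm wide, 9 to 22 mm below the underside, the last 3 mm narrowed to 9 mm wide. It turns with the handle. Unlocked, it lies along the block's x.
- lock_handle (a joint): Turn of T-handle and T-head relative to the block, rad: 0 unlocked (as at the start), 1.571 locked, a hard stop a quarter turn clockwise seen from above, the T-head then crosswise under the track's lips and drawn up about 2 mm against them. Light friction, about 0.05 N m; it stays where it is left. In the rack's slot it cannot turn.
- track (a point): Fitting jig: brown board 420 mm (x) x 300 (y), 36 high, fixed to the bench, an aluminium T-track let in flush along its centre line. Point: board centre, top face, middle of the slot; x runs along the slot to the fence, z up. Slot 18 mm wide all along, smooth, lips 7 thick, channel below 60 wide, 25 deep. Board's near end at x -210, fence face at +185 mm. The stop's block seats flat on the top face.
- fence (a point): Middle of the foot of the fence's near face, on the board's top face. The fence is a wooden strip 25 mm thick and 32 mm high across the far end of the jig, square to the track. x points along the track into the fence.
- frame_mid (a point): Centre, half-way up, of a framed picture lying face down on the jig over the track: pine frame 160 mm (x) x 210 (y) x 20 high, backing in it, 0.3 to 0.65 kg; stop and frame slide with 2 to 6 N. It lies loose 20 to 50 mm short of the fence, slightly askew. Home, its centre is 80 mm and its near edge 160 mm from the fence face; a stop touching it then has its centre 210 mm from the fence face.
- rack: Plywood block 150 mm (x) x 110 (y) x 42 high, fixed to the bench left or right of the jig, with one loose-fitting slot along x in which the stop is parked, its block flat on top. Origin at the centre of the underside.
- stop: The stop itself; its origin is the point stop_base.
- frame: The framed picture; origin at the centre of its underside, 10 mm below frame_mid.
- offcut_mid (a point): Centre of a loose offcut of pine moulding, 85 x 22 x 18 mm, lying on the near part of the jig board beside the track. To be left where it is.
- glue_mid (a point): Centre, half-way up, of a white glue bottle, 56 mm across, 150 mm high, standing beside the jig. To be left standing.
- tape_mid (a point): Centre of a flat roll of tape, 90 mm across, 25 mm high, lying beside the jig. To be left where it is.
There are look-alikes about, which are no part of the job. What is shaped like the stop but yellow is not meant.

How it is judged:
By the outcome, as a careful person would: the job done as asked, in the order asked, and still so for the second after the job is handed in, with the robot touching nothing.
It also fails if it takes over 51 s, if anything falls off the work surface, if the arm or the gripper's body presses on something with over 40 N, if the wrist force passes 120 N, or if a joint passes its speed limit or range.

ROBOT

A 7-joint arm with a two-finger parallel gripper is mounted at the origin on the work surface. World frame = base frame: x ahead of the robot, y to its left, z up, the work surface at z = 0. Lengths are in m, angles in rad, forces in N, time in s.
With the tool pointing down it reaches from about 0.425 to 1.025 m from the base axis. Payload 3.6 kg.
Tool frame: the origin (TCP) lies on the centre line of the jaws, within the pads' length; the fingertips stand manip.finger_overhang ahead of it and the grasp point (between the pads) lies 2 mm behind it (manip.finger_overhang is the distance from the TCP to the fingertips, in m); x points along the fingers, z is the direction in which the jaws open and shut, and the axes are right-handed (so a half turn about x gives the same grasp; the last joint's range is limited). The gripper opens to 85 mm and grips with 20 to 120 N. Pads are 22 mm wide; open, the fingers measure 114 mm over their backs; the gripper's body (76 mm by 85 mm) begins 54 mm behind the grasp point. The pads swing forward as they close: fully open they stand 13 mm farther back than shut.
Start: joints at [-1.21, 0.591, 0.048, 1.609, -0.033, 0.943, -0.034], TCP at [0.318, 0.652, 0.248] pointing down, gripper open.
Joint ranges: [-2.69, 2.69], [-0.47, 2.24], [-1.27, 1.36], [0.19, 2.51], [-1.53, 4.68], [0.08, 2.07], [-3.09, 3.09]. Speed limits (rad/s): [2.57, 2.57, 3.14, 3.14, 3.14, 3.14, 3.14].

INTERFACE

Orientations are given as a rotation vector (axis times angle).
In Python, from rig import manip gives the robot as it stands.
- The arm moves only by the shell command python3 -m jog 'ROWS' [OPENING]. ROWS is JSON, a list of rows, each an object of numbers: "dx", "dy", "dz": the shift along the tool's x, y, z each as a share of 0.1 m, from -1 to 1; "wx", "wy", "wz": the turn, a rotation vector about the tool's x, y, z each as a share of 0.1 rad, from -1 to 1. In form: [{"dx": .., "dy": .., "dz": .., "wx": .., "wy": .., "wz": ..}, ...]. A call has 1 to 10 rows; each row shifts and turns the commanded pose from where the row before left it, along the tool's axes as they then stand; what a row does not reach is not made up. A row lasts 1/12 s, in which the tool goes at most 41.7 mm and 7.16 degrees, less where a joint would pass 70% of its speed; a pose out of reach is approached as far as the arm can. A call with a number of a shift or a turn outside -1 to 1 is refused whole. A call with a gripper value outside its range is refused whole. OPENING is the opening, from -1 (shut) to 1 (fully open), so that 0 is half open, set as the call begins (- or left out, the last holds). The fingers move at their own pace and stop on an object; the grip force is fixed at half the most. Time passes only in rows, so rows that do not move let the fingers close. It gives the time, the measured TCP pose, the force and the opening at its end, in the units of the state.
- manip.get_state(): the state, without advancing time (a new reading comes with each control period).
- manip.capture(name): name is "scene" or "top" or "wrist"; returns a dict with "frame" (480x640x3 uint8, blue, green, red), "fovy" (degrees; the focal length in pixels is half the picture's height over the tangent of half this angle, whatever the lens; pixels are square), "cx", "cy" (the principal point, pixels), "R" (3x3) and "t" (3): a world point X has camera coordinates R X + t; the wrist camera has in their place "mount" (4x4, takes a point from camera to tool coordinates, whose origin is the TCP and whose axes are the tool frame's). Camera axes: x right, y down, z forward; pixel columns grow to the right and rows downward; lengths in m; the calibration is good to about 2 mm. A picture is of the moment at which its call begins: read the wrist's pose just before it. There is no depth.
- manip.sign_off(): hands the job in, once; it reports no verdict.
The state is a dict: "time_s": time; "joint_positions": joint angles; "qd": joint speeds; "effort": joint torques, N m; "tcp_pos": TCP position; "tool_rot": TCP orientation; "contact_force": force on the tool from outside, world axes, zero at the start; "wrist_torque": the same for the moment, N m; "finger_gap": finger opening in m.
Only numpy, scipy, OpenCV 4.12 (cv2) and the standard library are available. Lean on these libraries where they do the work, as an engineer would, in place of code of your own. Each camera call takes 0.05 s, during which the arm holds its last target.

## Working session

There is one attempt and no reset: what is moved stays moved. The work goes in short steps, Python scripts to look and compute and a shell command to move; the robot and the scene stay as the last step left them, time stands still between calls to the robot, and variables do not carry over. Pictures are saved under pics/ and viewed, and the job is handed in when it is done.

```bash
ls; mkdir -p pics; python3 - <<'E'
from rig import manip
import cv2
print(manip.finger_overhang)
s=manip.get_state()
for k,v in s.items(): print(k,v)
for n in ["scene","top","wrist"]:
    c=manip.capture(n)
    cv2.imwrite(f"pics/{n}0.png",c["frame"])
    print(n,{k:v for k,v in c.items() if k!="frame"})
E
```

```text
pics
0.017
time_s 0.0
joint_positions [-1.210502    0.59212015  0.04828663  1.60986405 -0.03331427  0.94266792
 -0.03368257]
qd [-0.00062904 -0.00123002  0.00029361  0.00145933 -0.00084604 -0.00077472
  0.00069271]
effort [-4.30636810e-04 -5.48692274e+01  1.54625695e+00 -1.98120564e+01
  9.32049559e-03  8.90894327e-03 -2.82169083e-06]
tcp_pos [0.31745578 0.65091061 0.24712417]
tool_rot [-0.87014367  1.39221193  0.86803489]
contact_force [ 0.0617128  -0.32126233  0.49206153]
wrist_torque [0.00810316 0.04561694 0.01348133]
finger_gap 0.08525441415794843
scene {'fovy': 56.22458448374652, 'cx': 321.3364111279234, 'cy': 236.8774138491163, 'R': array([[ 0.87107004,  0.49104729, -0.01046671],
       [ 0.37374008, -0.67650407, -0.63455543],
       [-0.3186775 ,  0.54883039, -0.77280648]]), 't': array([-0.54441504, -0.1772345 ,  1.23684228])}
top {'fovy': 50.29241531458681, 'cx': 321.16241636232047, 'cy': 241.1305753345153, 'R': array([[-0.01643707, -0.99956122, -0.02464121],
       [-0.99786107,  0.01795862, -0.0628551 ],
       [ 0.06327004,  0.02355535, -0.99771842]]), 't': array([0.01546417, 0.62832   , 1.14779841])}
wrist {'fovy': 71.81142202221457, 'cx': 317.7387718070309, 'cy': 235.78892875941168, 'mount': array([[ 8.38644310e-04, -3.05212429e-01,  9.52283923e-01,
        -1.25527093e-01],
       [ 2.95874618e-04, -9.52284140e-01, -3.05212759e-01,
         7.86184369e-02],
       [ 9.99999605e-01,  5.37721586e-04, -7.08323065e-04,
        -6.28645426e-04],
       [ 0.00000000e+00,  0.00000000e+00,  0.00000000e+00,
         1.00000000e+00]])}
```

View pics/scene0.png

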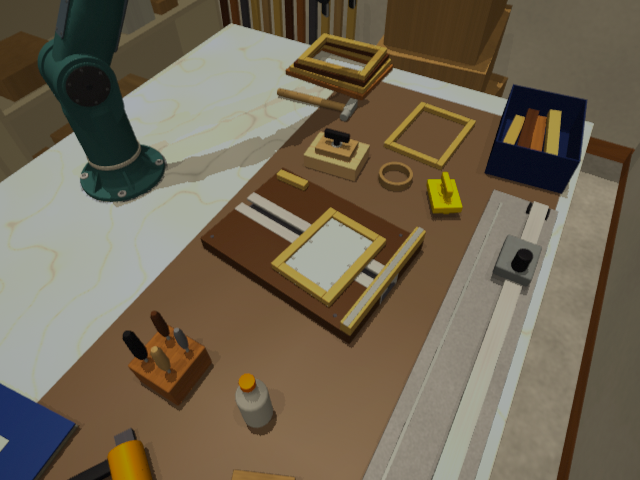

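View pics/top0.png

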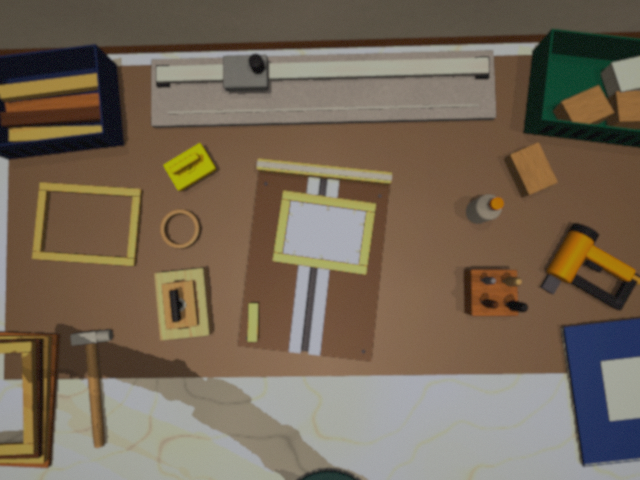

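View pics/wrist0.png

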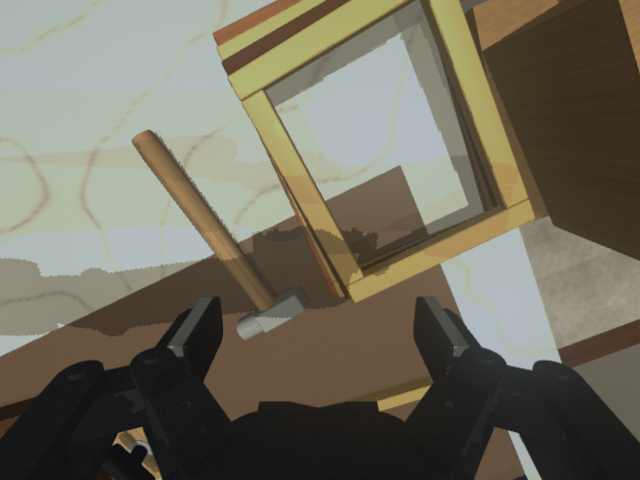

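In the top view, the possible stops are the black-handled wooden one on the plywood rack at (180,303), the yellow one at (190,166) and the grey clamp on the rail at (247,72). The one at (180,303) fits: a beech block with a black T-handle, parked in a plywood rack to the left of the jig. I'll confirm it with a crop.

```bash
cat > h.py <<'E'
import numpy as np, cv2
from rig import manip
from scipy.spatial.transform import Rotation as Ro
def cam(name):
    s=manip.get_state(); c=manip.capture(name)
    f=240/np.tan(np.radians(c["fovy"])/2)
    if name=="wrist":
        Rt=Ro.from_rotvec(s["tool_rot"]).as_matrix(); M=c["mount"]
        Rcw=Rt@M[:3,:3]; o=Rt@M[:3,3]+s["tcp_pos"]
    else:
        Rcw=c["R"].T; o=-Rcw@c["t"]
    return dict(img=c["frame"],f=f,cx=c["cx"],cy=c["cy"],R=Rcw,o=o,s=s)
def ray(c,uv):
    d=np.array([(uv[0]-c["cx"])/c["f"],(uv[1]-c["cy"])/c["f"],1.]); return c["R"]@d
def onz(c,uv,z):
    d=ray(c,uv); return c["o"]+d*(z-c["o"][2])/d[2]
def proj(c,X):
    p=c["R"].T@(np.asarray(X)-c["o"]); return np.array([c["f"]*p[0]/p[2]+c["cx"],c["f"]*p[1]/p[2]+c["cy"]])
def crop(img,x0,y0,x1,y1,k,name):
    cv2.imwrite(name,cv2.resize(img[y0:y1,x0:x1],None,fx=k,fy=k,interpolation=cv2.INTER_CUBIC))
E
python3 - <<'E'
from h import *
import cv2
a=cv2.imread("pics/top0.png"); b=cv2.imread("pics/scene0.png")
crop(a,140,250,260,350,5,"pics/c1.png"); crop(a,230,150,400,370,3,"pics/c2.png"); crop(b,280,110,400,190,5,"pics/c3.png")
E
```

```text
(no output)
```

View pics/c1.png

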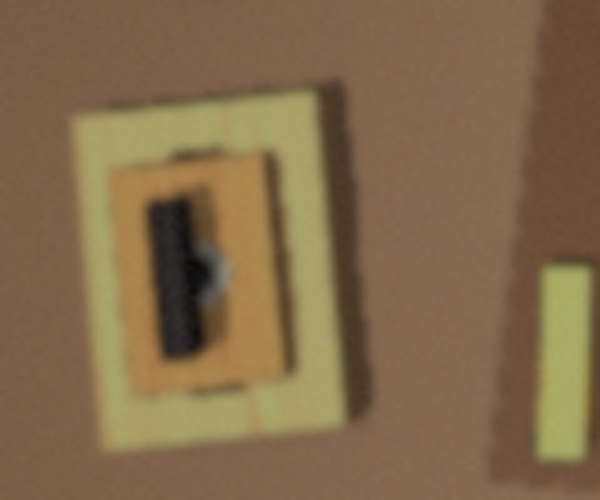

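View pics/c2.png

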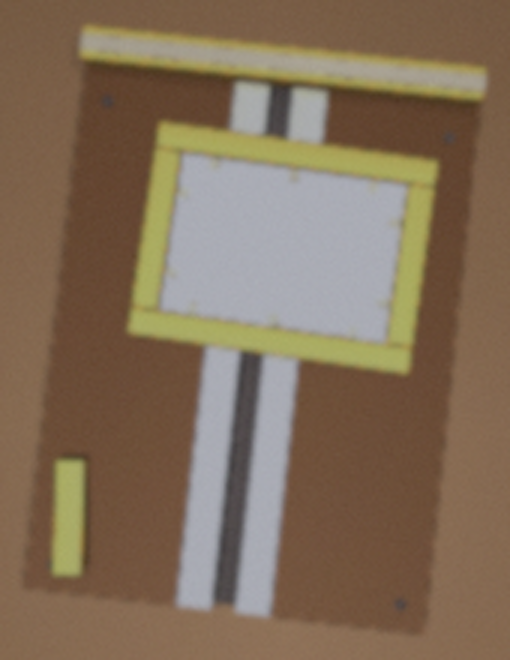

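View pics/c3.png

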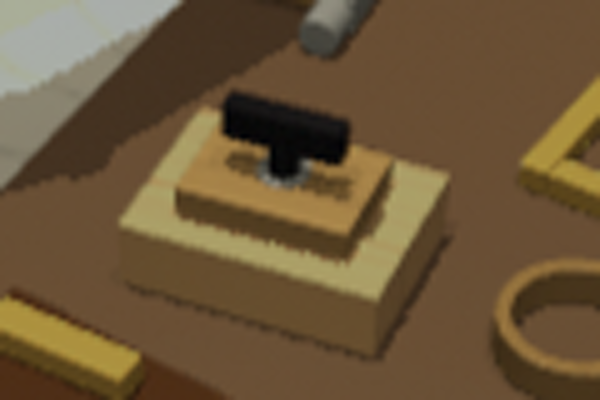

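The crops confirm the wooden stop in the rack, with its block centred near top pixel (180,304) and the black bar above it. The track slot runs from about (305,351) to (324,178) in the same view. Next I'll measure both.

```bash
cat > m.py <<'E'
from h import *
def biggest(m,near=None):
    cs,_=cv2.findContours(m,cv2.RETR_EXTERNAL,cv2.CHAIN_APPROX_NONE)
    return max(cs,key=cv2.contourArea)
def rect(c,m,z,off=(0,0)):
    k=biggest(m); 
    pts=np.array([onz(c,p[0]+np.array(off),z)[:2] for p in k])
    hull=cv2.convexHull(pts.astype(np.float32)*1000)
    (x,y),(w,h),a=cv2.minAreaRect(hull)
    return np.round([x,y,w,h,a],1)
E
python3 - <<'E'
from m import *
c=cam("top"); print("cam",c["o"],c["f"])
im=c["img"]; hsv=cv2.cvtColor(im,cv2.COLOR_BGR2HSV)
for n,p in dict(beech=(186,325),rack=(160,320),black=(174,303),white=(300,330),slot=(308,330),offcut=(252,325),frame=(276,250),fence=(300,168),board=(270,300),back=(320,230),steel=(182,307)).items(): print(n,hsv[p[1],p[0]])
E
```

```text
cam [ 0.55460901 -0.02286317  1.18505378] 511.27135759789826
beech [ 16 141 164]
rack [ 25 103 168]
black [ 8 23 44]
white [115  16 180]
slot [168  16  79]
offcut [ 31 102 172]
frame [ 29 112 169]
fence [ 20  31 164]
board [ 13 123 110]
back [117  14 180]
steel [25 36 78]
```

```bash
cat > t.py <<'E'
from m import *
c=cam("top")
hsv=cv2.cvtColor(c["img"],cv2.COLOR_BGR2HSV); H,S,V=[hsv[...,i].astype(int) for i in range(3)]
def win(m,x0,y0,x1,y1):
    o=np.zeros(m.shape,np.uint8); o[y0:y1,x0:x1]=m[y0:y1,x0:x1]*255; return o
k3=np.ones((3,3),np.uint8)
be=win((H<21)&(S>125)&(V>130),155,270,205,335)
be=cv2.morphologyEx(be,cv2.MORPH_CLOSE,np.ones((9,9),np.uint8))
print("block@.062",rect(c,be,.062))
bk=win((V<62),165,280,190,328); print("bar@.102",rect(c,bk,.102))
rk=win((S>70)&(V>120)&(H<35),145,255,218,350); rk=cv2.morphologyEx(rk,cv2.MORPH_CLOSE,np.ones((15,15),np.uint8)); print("rack@.042",rect(c,rk,.042))
# track: white lips rows 280..345
w=(S<50)&(V>130)
L=[];Rr=[];S1=[];S2=[]
for v in list(range(280,348)):
    xs=np.where(w[v,280:345])[0]+280
    if len(xs)<12: continue
    L.append(onz(c,(xs[0]-.5,v),.036)[:2]);Rr.append(onz(c,(xs[-1]+.5,v),.036)[:2])
    g=np.diff(xs); i=g.argmax(); S1.append(onz(c,(xs[i]+.5,v),.036)[:2]); S2.append(onz(c,(xs[i+1]-.5,v),.036)[:2])
def fit(P):
    vx,vy,x,y=cv2.fitLine(np.array(P,np.float32),cv2.DIST_HUBER,0,.001,.001).ravel()
    if vx<0: vx,vy=-vx,-vy
    return np.degrees(np.arctan2(vy,vx)),y+(0.6-x)*vy/vx
for n,P in dict(L=L,R=Rr,S1=S1,S2=S2).items(): print(n,fit(P))
fr=win((H>22)&(H<38)&(S>75)&(V>120),262,180,385,278)
print("frame@.056",rect(c,fr,.056))
off=win((H>22)&(H<40)&(S>75)&(V>110),240,295,264,348); print("offcut",rect(c,off,.054))
np.save("edges.npy",0)
E
python3 t.py; python3 - <<'E'
from m import *
import glob
c=cam("top")
for n,p,z in [("fence top near L",(230+80/3,150+58/3),.068),("fence near R",(230+482/3,150+98/3),.068),("near L",(230+25/3,150+588/3),.036),("nearR",(230+424/3,150+632/3),.036),("slot near",(230+226/3,150+606/3),.036)]:
    print(n,onz(c,p,z).round(4))
E
```

```text
block@.062 [492.  318.8 100.1  68.2   6. ]
bar@.102 [493.3 311.8  63.4  23.5   6.5]
rack@.042 [497.  320.9 163.3 211.2  89.8]
L (np.float32(-7.263157), np.float32(0.054934878))
R (np.float32(-7.128255), np.float32(-0.016852891))
S1 (np.float32(-7.3113413), np.float32(0.027452629))
S2 (np.float32(-7.262189), np.float32(0.010077301))
frame@.056 [646.9  -2.4 209.7 160.   80.6]
offcut [450.7 158.2  22.5  83.6  87.5]
fence top near L [0.7874 0.1439 0.068 ]
fence near R [ 0.7515 -0.1514  0.068 ]
near L [0.3962 0.1931 0.036 ]
nearR [ 0.3603 -0.1025  0.036 ]
slot near [0.3811 0.0435 0.036 ]
```

```bash
cat > st.py <<'E'
from h import *
np.set_printoptions(precision=4,suppress=True)
s=manip.get_state(); R=Ro.from_rotvec(s["tool_rot"]).as_matrix()
def report():
    yz=np.degrees(np.arctan2(R[1,2],R[0,2])); 
    print("t",round(s["time_s"],2),"tcp",s["tcp_pos"],"jaw yaw",round(yz,2),"x",R[:,0],"gap",round(s["finger_gap"],4)); print("q",s["joint_positions"],"F",s["contact_force"],"T",s["wrist_torque"])
def need(X,jaw):  # target TCP, jaw (tool z) yaw deg, tool down
    a=np.radians(jaw); z=np.array([np.cos(a),np.sin(a),0]); x=np.array([0,0,-1.]); T=np.c_[x,np.cross(z,x),z]
    w=Ro.from_matrix(R.T@T).as_rotvec()
    print("shift in CURRENT tool axes (units .1)",R.T@(np.array(X)-s["tcp_pos"])/.1,"turn",w/.1, "shift in TARGET axes",T.T@(np.array(X)-s["tcp_pos"])/.1)
E
python3 - <<'E'
from st import *
report(); print(R)
need((.4920,.3188,.2),96); need((.4920,.3188,.2),-84)
E
```

```text
t 0.3 tcp [0.3177 0.6514 0.2479] jaw yaw 64.0 x [-0.0003 -0.0007 -1.    ] gap 0.0855
q [-1.2105  0.5915  0.0484  1.6089 -0.0333  0.9427 -0.0337] F [ 0.2322 -0.3484 -0.1288] T [0.0207 0.0252 0.0672]
[[-0.0003 -0.8988  0.4383]
 [-0.0007  0.4383  0.8988]
 [-1.     -0.0001 -0.0008]]
shift in CURRENT tool axes (units .1) [ 0.4809 -3.0243 -2.2252] turn [-5.5845 -0.0076 -0.0014] shift in TARGET axes [ 0.479  -1.3856 -3.4899]
shift in CURRENT tool axes (units .1) [ 0.4809 -3.0243 -2.2252] turn [25.8314 -0.0019  0.0101] shift in TARGET axes [0.479  1.3856 3.4899]
```

```bash
python3 -m jog '[{"dy":-0.302,"dz":-0.222},{"dy":-0.302,"dz":-0.222},{"dy":-0.302,"dz":-0.222},{"dy":-0.302,"dz":-0.222},{"dy":-0.302,"dz":-0.222},{"dy":-0.302,"dz":-0.222},{"dy":-0.302,"dz":-0.222},{"dy":-0.302,"dz":-0.222},{"dy":-0.302,"dz":-0.222},{"dy":-0.302,"dz":-0.222}]' 1; python3 -m jog '[{"wx":-0.9},{"wx":-0.9},{"wx":-0.9},{"wx":-0.9},{"wx":-0.9},{"wx":-0.9},{"wx":-0.18},{}]'; python3 - <<'E'
from st import *
report(); need((.4920,.3188,.2),96)
c=cam("wrist"); cv2.imwrite("pics/w1.png",c["img"])
E
```

```text
t 0.3 tcp [0.3177 0.6514 0.2479] jaw yaw 64.0 x [-0.0003 -0.0007 -1.    ] gap 0.0855
q [-1.2105  0.5915  0.0484  1.6089 -0.0333  0.9427 -0.0337] F [ 0.2322 -0.3484 -0.1288] T [0.0207 0.0252 0.0672]
shift in CURRENT tool axes (units .1) [ 0.4809 -3.0243 -2.2252] turn [-5.5845 -0.0076 -0.0014] shift in TARGET axes [ 0.479  -1.3856 -3.4899]schema error: expected keys dx, dy, dz, wx, wy, wz
schema error: expected keys dx, dy, dz, wx, wy, wz
```

View pics/w1.png

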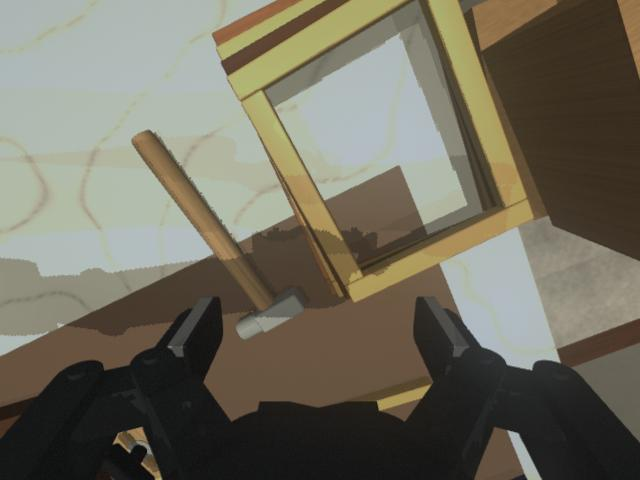

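The jog command was refused because every row needs all six keys, so the arm hasn't moved. I'll resend it with full rows.

```bash
python3 -m jog '[{"dx":0,"dy":-0.302,"dz":-0.222,"wx":0,"wy":0,"wz":0},{"dx":0,"dy":-0.302,"dz":-0.222,"wx":0,"wy":0,"wz":0},{"dx":0,"dy":-0.302,"dz":-0.222,"wx":0,"wy":0,"wz":0},{"dx":0,"dy":-0.302,"dz":-0.222,"wx":0,"wy":0,"wz":0},{"dx":0,"dy":-0.302,"dz":-0.222,"wx":0,"wy":0,"wz":0},{"dx":0,"dy":-0.302,"dz":-0.222,"wx":0,"wy":0,"wz":0},{"dx":0,"dy":-0.302,"dz":-0.222,"wx":0,"wy":0,"wz":0},{"dx":0,"dy":-0.302,"dz":-0.222,"wx":0,"wy":0,"wz":0},{"dx":0,"dy":-0.302,"dz":-0.222,"wx":0,"wy":0,"wz":0},{"dx":0,"dy":-0.302,"dz":-0.222,"wx":0,"wy":0,"wz":0}]' 1; python3 -m jog '[{"dx":0,"dy":0,"dz":0,"wx":-0.9,"wy":0,"wz":0},{"dx":0,"dy":0,"dz":0,"wx":-0.9,"wy":0,"wz":0},{"dx":0,"dy":0,"dz":0,"wx":-0.9,"wy":0,"wz":0},{"dx":0,"dy":0,"dz":0,"wx":-0.9,"wy":0,"wz":0},{"dx":0,"dy":0,"dz":0,"wx":-0.9,"wy":0,"wz":0},{"dx":0,"dy":0,"dz":0,"wx":-0.9,"wy":0,"wz":0},{"dx":0,"dy":0,"dz":0,"wx":-0.18,"wy":0,"wz":0},{"dx":0,"dy":0,"dz":0,"wx":0,"wy":0,"wz":0}]'; python3 - <<'E'
from st import *
report(); need((.4920,.3188,.2),96)
c=cam("wrist"); cv2.imwrite("pics/w1.png",c["img"])
E
```

```text
time_s: 1.18
tcp_pos: [0.4926, 0.3181, 0.2486]
tool_rot: [-0.869, 1.39, 0.869]
contact_force: [0.2, -0.1, -0.5]
finger_gap: 0.0849
time_s: 1.85
tcp_pos: [0.4921, 0.3196, 0.2484]
tool_rot: [-1.284, 1.159, 1.285]
contact_force: [1.1, -0.6, 0.4]
finger_gap: 0.0854
t 1.85 tcp [0.4921 0.3196 0.2484] jaw yaw 95.89 x [ 0.0001  0.0003 -1.    ] gap 0.0854
q [-0.5994  0.418  -0.0722  1.925   0.0406  0.7997  0.9798] F [ 1.0953 -0.6275  0.3814] T [-0.0431  0.0549 -0.0285]
shift in CURRENT tool axes (units .1) [ 0.4841  0.0016 -0.008 ] turn [-0.02    0.0025  0.0009] shift in TARGET axes [ 0.4841  0.0015 -0.0079]
```

View pics/w1.png

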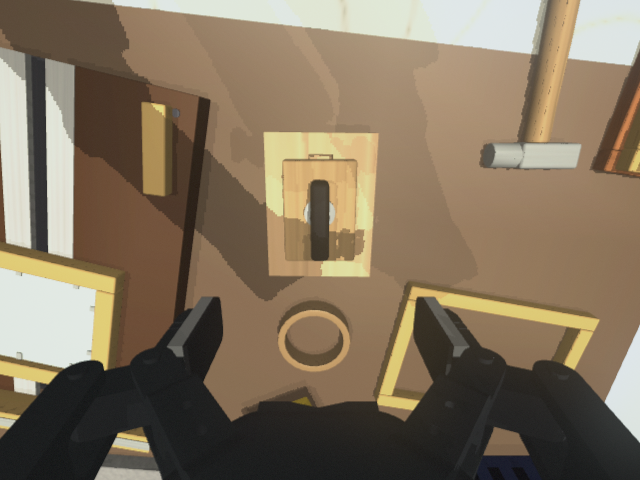

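The wrist picture shows the stop at about (320,215), its bar upright in the picture and so square to the jaws. I'll cross-check its position from this view.

```bash
python3 - <<'E'
from m import *
from st import report,need
c=cam("wrist"); hsv=cv2.cvtColor(c["img"],cv2.COLOR_BGR2HSV); H,S,V=[hsv[...,i].astype(int) for i in range(3)]
P=lambda *a:np.array(a)
# block corners by eye: bounding of top face
for n,p in dict(blk=(295,240),rack=(275,260),bar=(318,230)).items(): print(n,hsv[p[1],p[0]])
m=np.zeros(H.shape,np.uint8); m[130:285,255:385]=((V<70)[130:285,255:385])*255
print("bar@.102(top)",rect(c,m,.102), "bar @.09",rect(c,m,.09))
crop(c["img"],240,110,400,300,4,"pics/w1c.png")
s=proj(c,(.492,.3188,.062)); print(s)
E
```

```text
blk [ 18 112 157]
rack [ 16 107 189]
bar [18 62 74]
bar@.102(top) [499.9 321.5  43.4  14.6   5.5] bar @.09 [503.7 321.9  45.3  15.3   5.5]
[317.4143 215.0704]
```

View pics/w1c.png

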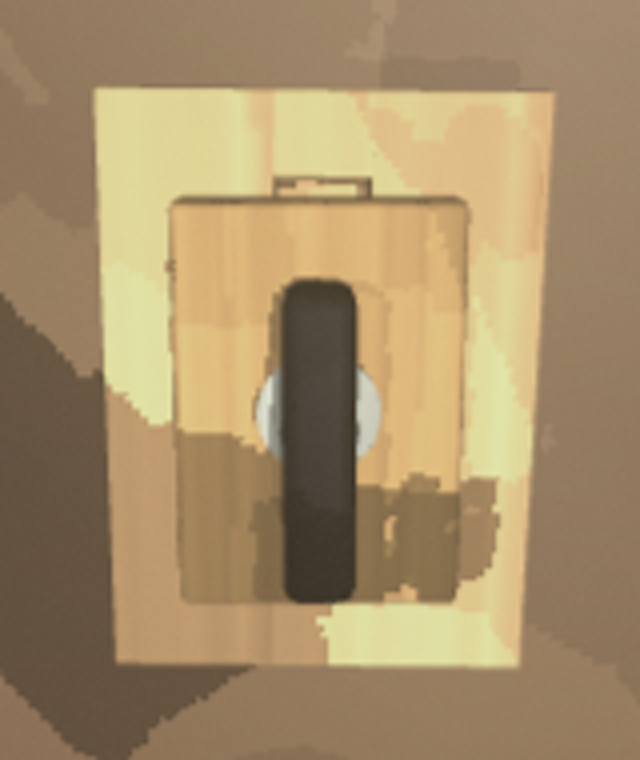

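```bash
python3 - <<'E'
from m import *
from st import need
c=cam("wrist")
q=[(170,200),(468,198),(456,603),(182,603)]
X=np.array([onz(c,(240+a/4,110+b/4),.062)[:2] for a,b in q]); print(X.round(4),"mean",X.mean(0).round(4))
d=(X[0]+X[1]-X[2]-X[3])/2; print("len",np.linalg.norm(d), "dir",np.degrees(np.arctan2(-d[1],-d[0])))
q=[(319,283),(319,600)]
print("bar top ends",[onz(c,(240+a/4,110+b/4),.102).round(4) for a,b in q])
e=lambda a,b,z:onz(c,(240+a/4,110+b/4),z).round(4)
print("bar mid-height sides",e(282,400,.102),e(357,400,.102))
E
```

```text
[[0.4434 0.2816]
 [0.4359 0.3497]
 [0.5355 0.3606]
 [0.5427 0.2916]] mean [0.4894 0.3209]
len 0.10000980452669456 dir 5.992637365730005
bar top ends [array([0.453 , 0.3169, 0.102 ]), array([0.5223, 0.3241, 0.102 ])]
bar mid-height sides [0.4782 0.3117 0.102 ] [0.4765 0.3273 0.102 ]
```

```bash
python3 -m jog '[{"dx":0.3,"dy":0.02,"dz":0,"wx":0,"wy":0,"wz":0},{"dx":0.4,"dy":0,"dz":0,"wx":0,"wy":0,"wz":0},{"dx":0.35,"dy":0,"dz":0,"wx":0,"wy":0,"wz":0},{"dx":0.25,"dy":0,"dz":0,"wx":0,"wy":0,"wz":0},{"dx":0.12,"dy":0,"dz":0,"wx":0,"wy":0,"wz":0},{"dx":0.06,"dy":0,"dz":0,"wx":0,"wy":0,"wz":0},{"dx":0.034,"dy":0,"dz":0,"wx":0,"wy":0,"wz":0},{"dx":0,"dy":0,"dz":0,"wx":0,"wy":0,"wz":0},{"dx":0,"dy":0,"dz":0,"wx":0,"wy":0,"wz":0}]'; python3 - <<'E'
from st import *
report()
c=cam("wrist"); cv2.imwrite("pics/w2.png",c["img"])
E
```

```text
time_s: 2.75
tcp_pos: [0.4909, 0.3202, 0.0982]
tool_rot: [-1.285, 1.155, 1.284]
contact_force: [0.2, -0.1, 0.2]
finger_gap: 0.085
t 2.75 tcp [0.4909 0.3202 0.0982] jaw yaw 95.96 x [ 0.0022  0.0016 -1.    ] gap 0.085
q [-0.6152  0.6258 -0.0561  2.0249  0.0701  0.49    0.9524] F [ 0.2381 -0.1447  0.1804] T [ 0.0237 -0.0198 -0.0159]
```

View pics/w2.png

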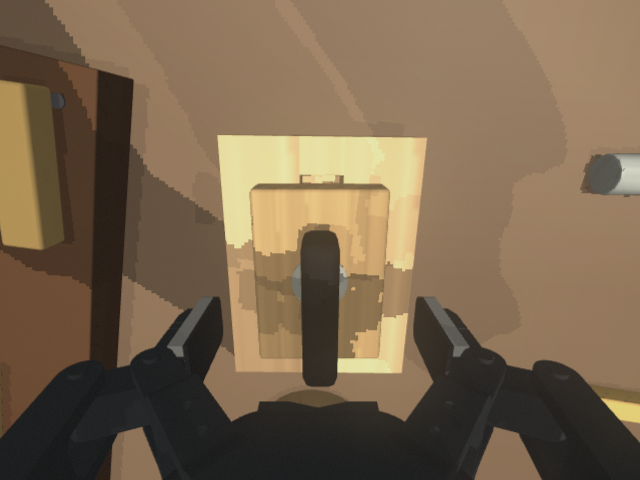

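```bash
python3 - <<'E'
from m import *
c=cam("wrist")
print(onz(c,(320,234),.102).round(4),onz(c,(320,384),.102).round(4),onz(c,(302,310),.102).round(4),onz(c,(340,310),.102).round(4))
E
python3 -m jog '[{"dx":0,"dy":0,"dz":0,"wx":0,"wy":0,"wz":0},{"dx":0,"dy":0,"dz":0,"wx":0,"wy":0,"wz":0},{"dx":0,"dy":0,"dz":0,"wx":0,"wy":0,"wz":0},{"dx":0,"dy":0,"dz":0,"wx":0,"wy":0,"wz":0},{"dx":0,"dy":0,"dz":0,"wx":0,"wy":0,"wz":0},{"dx":0,"dy":0,"dz":0,"wx":0,"wy":0,"wz":0},{"dx":0,"dy":0,"dz":0,"wx":0,"wy":0,"wz":0},{"dx":0,"dy":0,"dz":0,"wx":0,"wy":0,"wz":0}]' -1
```

```text
[0.4505 0.3165 0.102 ] [0.5211 0.3241 0.102 ] [0.4843 0.3126 0.102 ] [0.4826 0.3283 0.102 ]
time_s: 3.52
tcp_pos: [0.49, 0.3198, 0.0972]
tool_rot: [-1.285, 1.158, 1.286]
contact_force: [-0.5, -0.0, 3.8]
finger_gap: 0.0148
```

```bash
python3 -m jog '[{"dx":-0.05,"dy":0,"dz":0,"wx":0,"wy":0,"wz":0},{"dx":-0.08,"dy":0,"dz":0,"wx":0,"wy":0,"wz":0},{"dx":-0.1,"dy":0,"dz":0,"wx":0,"wy":0,"wz":0},{"dx":-0.15,"dy":0,"dz":0,"wx":0,"wy":0,"wz":0},{"dx":-0.2,"dy":0,"dz":0,"wx":0,"wy":0,"wz":0},{"dx":-0.15,"dy":0,"dz":0,"wx":0,"wy":0,"wz":0},{"dx":-0.07,"dy":0,"dz":0,"wx":0,"wy":0,"wz":0},{"dx":0,"dy":0,"dz":0,"wx":0,"wy":0,"wz":0}]'; python3 - <<'E'
from st import *
report(); need((.4719,.0352,s["tcp_pos"][2]),82.75)
c=cam("wrist"); cv2.imwrite("pics/w3.png",c["img"])
c=cam("scene"); crop(c["img"],200,80,440,260,3,"pics/s3.png")
E
```

```text
time_s: 4.18
tcp_pos: [0.4909, 0.3201, 0.1791]
tool_rot: [-1.285, 1.154, 1.284]
contact_force: [1.0, -0.6, -3.8]
finger_gap: 0.0142
t 4.18 tcp [0.4909 0.3201 0.1791] jaw yaw 95.96 x [ 0.0032  0.0023 -1.    ] gap 0.0142
q [-0.6056  0.5055 -0.0679  1.9836  0.0547  0.6502  0.9664] F [ 0.9903 -0.6218 -3.7825] T [ 0.0018 -0.009   0.0158]
shift in CURRENT tool axes (units .1) [-0.0071  0.485  -2.8134] turn [2.3058 0.0231 0.0323] shift in TARGET axes [ 0.     -0.1707 -2.8498]
```

View pics/w3.png

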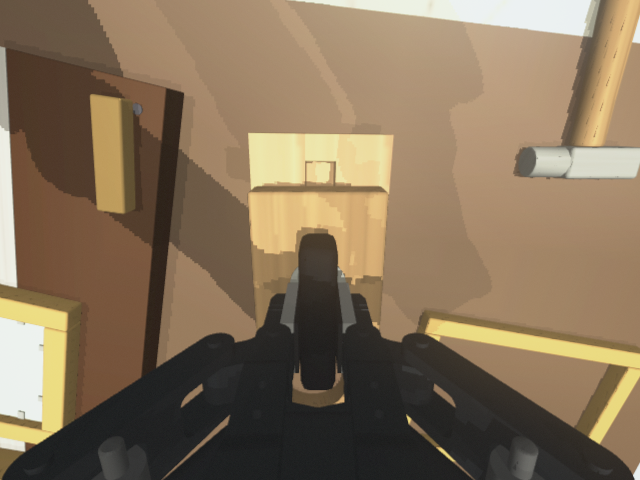

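View pics/s3.png

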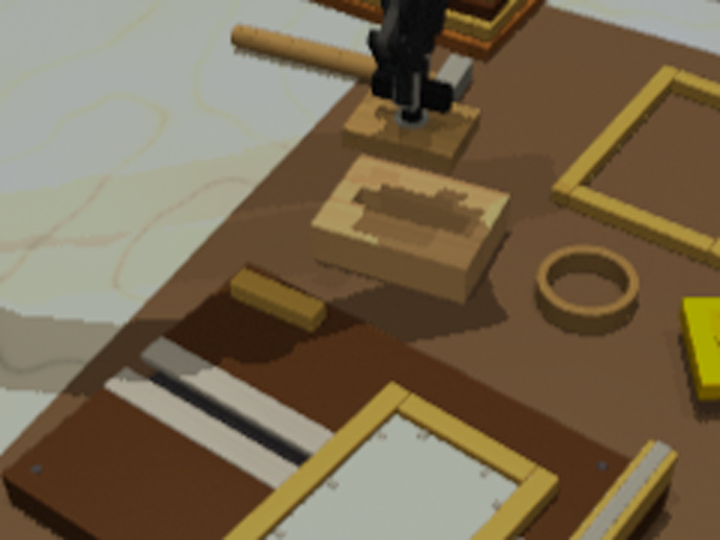

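```bash
python3 -m jog '[{"dx":0,"dy":0.06,"dz":-0.25,"wx":0.2,"wy":0,"wz":0},{"dx":0,"dy":0.06,"dz":-0.36,"wx":0.3,"wy":0,"wz":0},{"dx":0,"dy":0.05,"dz":-0.4,"wx":0.3,"wy":0,"wz":0},{"dx":0,"dy":0.03,"dz":-0.4,"wx":0.3,"wy":0,"wz":0},{"dx":0,"dy":0.02,"dz":-0.4,"wx":0.3,"wy":0,"wz":0},{"dx":0,"dy":0,"dz":-0.4,"wx":0.3,"wy":0,"wz":0},{"dx":0,"dy":0,"dz":-0.35,"wx":0.3,"wy":0,"wz":0},{"dx":0,"dy":-0.02,"dz":-0.25,"wx":0.3,"wy":0,"wz":0},{"dx":0,"dy":0,"dz":0,"wx":0,"wy":0,"wz":0},{"dx":0,"dy":0,"dz":0,"wx":0,"wy":0,"wz":0}]'; python3 - <<'E'
from st import *
report(); need((.4719,.0352,s["tcp_pos"][2]),82.75)
c=cam("wrist"); cv2.imwrite("pics/w4.png",c["img"])
c=cam("top"); crop(c["img"],230,150,400,370,3,"pics/t4.png")
E
```

```text
time_s: 5.12
tcp_pos: [0.4714, 0.0352, 0.176]
tool_rot: [-1.113, 1.27, 1.114]
contact_force: [0.1, 1.1, -3.8]
finger_gap: 0.0146
t 5.12 tcp [0.4714 0.0352 0.176 ] jaw yaw 82.54 x [-0.0023 -0.0011 -1.    ] gap 0.0146
q [-0.161   0.3942 -0.0124  2.2247  0.0108  0.5252  1.2588] F [ 0.105  1.106 -3.793] T [0.0371 0.0028 0.0128]
shift in CURRENT tool axes (units .1) [-0.     -0.0045  0.0009] turn [-0.0367 -0.0134 -0.0216] shift in TARGET axes [ 0.     -0.0045  0.0009]
```

View pics/w4.png

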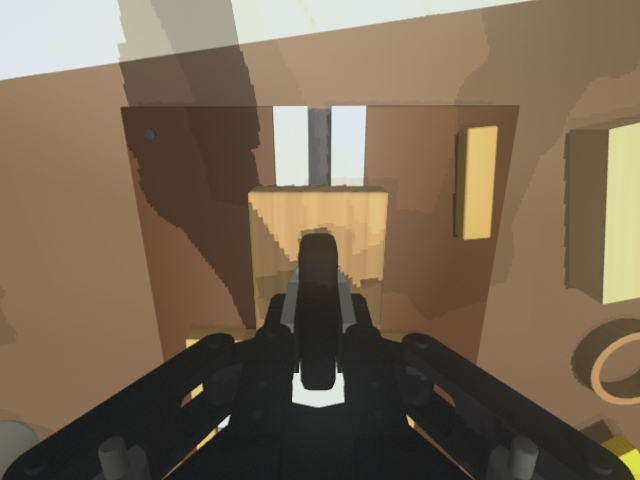

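View pics/t4.png

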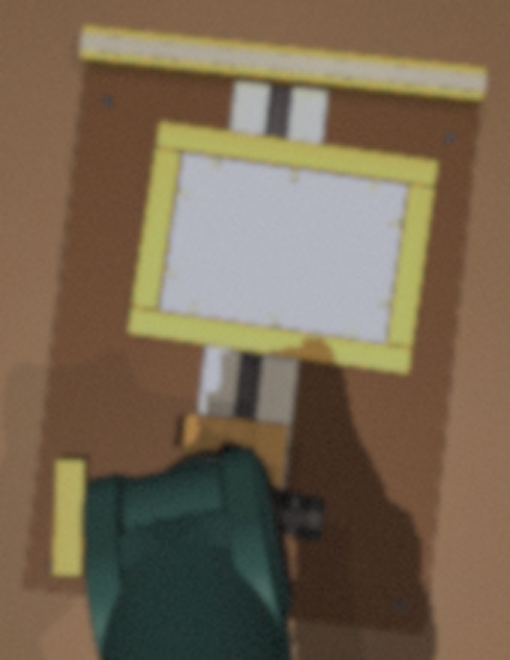

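```bash
cat > w.py <<'E'
from m import *
import sys
def run(ztop, rows_slot, rows_blk, xs=(260,380), xb=(200,440)):
    c=cam("wrist"); s=c["s"]; R=Ro.from_rotvec(s["tool_rot"]).as_matrix()
    g=cv2.GaussianBlur(c["img"],(3,3),0); hsv=cv2.cvtColor(g,cv2.COLOR_BGR2HSV); H,S,V=[hsv[...,i].astype(int) for i in range(3)]
    w=(S<60)&(V>95); SL=[];SR=[]
    for v in range(*rows_slot):
        x=np.where(w[v,xs[0]:xs[1]])[0]+xs[0]
        if len(x)<10: continue
        gp=np.diff(x); i=gp.argmax()
        if gp[i]<8: continue
        SL.append(onz(c,(x[i]+.5,v),.036)[:2]); SR.append(onz(c,(x[i+1]-.5,v),.036)[:2])
    def fit(P):
        vx,vy,x,y=cv2.fitLine(np.array(P,np.float32),cv2.DIST_HUBER,0,.001,.001).ravel()
        if vx<0: vx,vy=-vx,-vy
        return np.degrees(np.arctan2(vy,vx)),np.array([x,y]),np.array([vx,vy])
    t=s["tcp_pos"][:2]
    def lat(f,p): n=np.array([-f[2][1],f[2][0]]); return (p-f[1])@n*1000
    fl,fr=fit(SL),fit(SR); print("slot yaw",fl[0],fr[0],"TCP left of slot edges mm",lat(fl,t),lat(fr,t), "n",len(SL))
    return c,s,fl,fr,lat
if __name__=="__main__":
    c,*_=run(.141,(112,182),None)
    crop(c["img"],230,90,410,310,3,"pics/w4c.png")
E
python3 w.py
```

```text
Traceback (most recent call last):
  File "w.py", line 22, in <module>
    c,*_=run(.141,(112,182),None)
         ~~~^^^^^^^^^^^^^^^^^^^^^
  File "w.py", line 19, in run
    fl,fr=fit(SL),fit(SR); print("slot yaw",fl[0],fr[0],"TCP left of slot edges mm",lat(fl,t),lat(fr,t), "n",len(SL))
          ~~~^^^^
  File "w.py", line 14, in fit
    vx,vy,x,y=cv2.fitLine(np.array(P,np.float32),cv2.DIST_HUBER,0,.001,.001).ravel()
              ~~~~~~~~~~~^^^^^^^^^^^^^^^^^^^^^^^^^^^^^^^^^^^^^^^^^^^^^^^^^^^
cv2.error: OpenCV(4.12.0) /io/opencv/modules/imgproc/src/linefit.cpp:618: error: (-215:Assertion failed) npoints2 >= 0 || npoints3 >= 0 in function 'fitLine'
```

```bash
sed -i 's/V>95/V>155/' w.py; sed -i 's/    c,\*_=run/    c=cam("wrist"); print(c["img"][150,270:370:4].max(1)); c,*_=run/' w.py; python3 w.py
```

```text
[219 232 232 232 232 232 232 232 232 102 104 106 113 111 189 232 232 232
 232 232 231 234 233 154 151]
slot yaw -6.605283 -6.6226397 TCP left of slot edges mm 11.507774407553784 -5.935920313516134 n 70
```

```bash
python3 -c "
from m import *
crop(cv2.imread('pics/w4.png'),230,90,410,310,3,'pics/w4d.png')"
```

```text
(no output)
```

View pics/w4d.png

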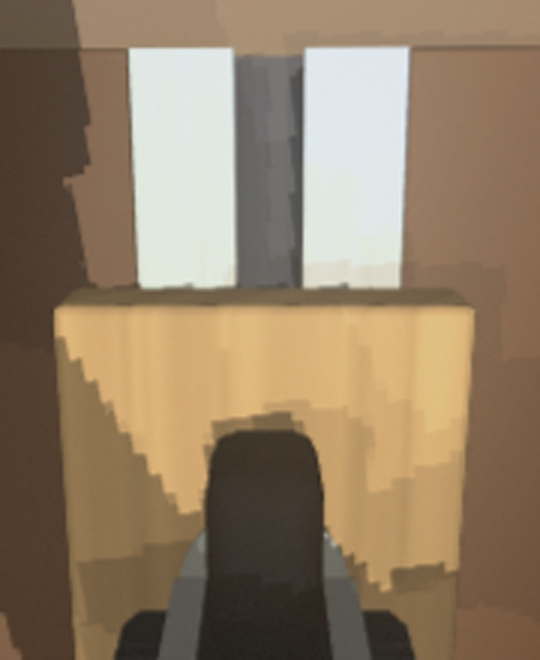

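```bash
cat > w2.py <<'E'
from w import *
def blk(c,s,fl,fr,lat,L,Rr,ztop):
    # L,R: two points on left/right image edges of block top
    PL=[onz(c,p,ztop)[:2] for p in L]; PR=[onz(c,p,ztop)[:2] for p in Rr]
    a=lambda P: np.degrees(np.arctan2(*(P[1]-P[0])[::-1]))
    print("block edges yaw",a(PL),a(PR),"back edge yaw",a([PL[0],PR[0]])-90,"width",np.linalg.norm(PL[0]-PR[0]))
    mid=(PL[0]+PR[0])/2; d=np.array([np.cos(np.radians(a([PL[0],PR[0]])-90)),np.sin(np.radians(a([PL[0],PR[0]])-90))])
    ctr=mid+.05*d; print("block ctr",ctr,"TCP-ctr",s["tcp_pos"][:2]-ctr,"ctr lateral to slot mid",(lat(fl,ctr)+lat(fr,ctr))/2,"back mid lateral",(lat(fl,mid)+lat(fr,mid))/2)
E
python3 - <<'E'
from w2 import *
r=run(.141,(112,182),None)
z=r[1]["tcp_pos"][2]-.0552+.02
blk(*r,[(248.3,192.7),(254.7,290)],[(388,192),(383.3,276.7)],z)
E
```

```text
slot yaw -6.615259 -6.61464 TCP left of slot edges mm 11.494645299078336 -5.934295495295166 n 70
block edges yaw -6.939820200115118 -6.48070300200284 back edge yaw -6.730013284133236 width 0.06827066997022305
block ctr [0.47279675 0.03881438] TCP-ctr [-0.00035837  0.00012638] ctr lateral to slot mid 2.695922882817204 back mid lateral 2.796334233154363
```

```bash
python3 - <<'E'
from st import *
report()
E
```

```text
t 5.42 tcp [0.4724 0.0388 0.1767] jaw yaw 82.95 x [-0.0003  0.0005 -1.    ] gap 0.0149
q [-0.1652  0.3937 -0.0155  2.2228  0.0108  0.5254  1.2589] F [-0.1305 -0.2396 -4.0001] T [-0.005   0.0033  0.0291]
```

```bash
python3 -m jog '[{"dx":0.1,"dy":0,"dz":-0.03,"wx":0,"wy":0,"wz":0},{"dx":0.15,"dy":0,"dz":0,"wx":0,"wy":0,"wz":0},{"dx":0.15,"dy":0,"dz":0,"wx":0,"wy":0,"wz":0},{"dx":0.1,"dy":0,"dz":0,"wx":0,"wy":0,"wz":0},{"dx":0.03,"dy":0,"dz":0,"wx":0,"wy":0,"wz":0},{"dx":0,"dy":0,"dz":0,"wx":0,"wy":0,"wz":0},{"dx":0,"dy":0,"dz":0,"wx":0,"wy":0,"wz":0},{"dx":0,"dy":0,"dz":0,"wx":0,"wy":0,"wz":0},{"dx":0,"dy":0,"dz":0,"wx":0,"wy":0,"wz":0}]'; python3 - <<'E'
from st import *
report()
c=cam("wrist"); cv2.imwrite("pics/w5.png",c["img"]); crop(c["img"],220,80,420,300,3,"pics/w5c.png")
c=cam("scene"); crop(c["img"],180,130,400,300,3,"pics/s5.png")
E
```

```text
time_s: 6.17
tcp_pos: [0.4726, 0.0345, 0.1246]
tool_rot: [-1.117, 1.265, 1.115]
contact_force: [-1.1, 1.0, -3.3]
finger_gap: 0.0146
t 6.17 tcp [0.4726 0.0345 0.1246] jaw yaw 82.8 x [ 0.0015  0.0002 -1.    ] gap 0.0146
q [-0.1587  0.4887 -0.013   2.2582  0.016   0.3933  1.2601] F [-1.0511  1.0453 -3.3144] T [-0.0231  0.0406 -0.1052]
```

View pics/w5c.png

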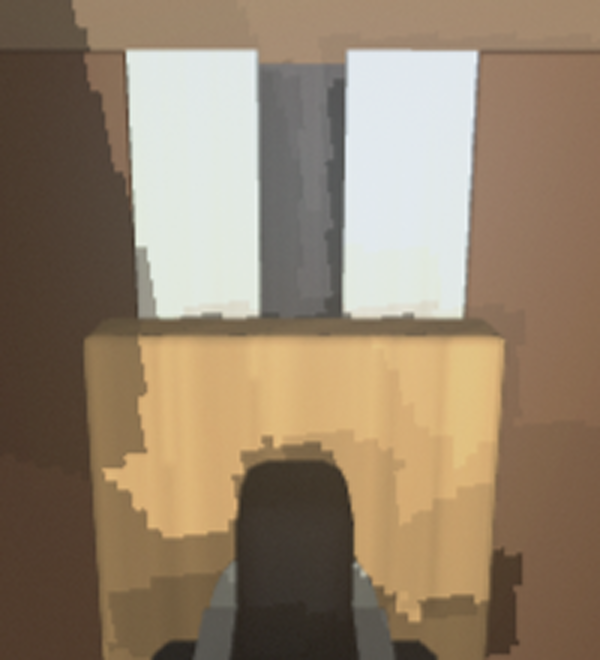

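View pics/s5.png

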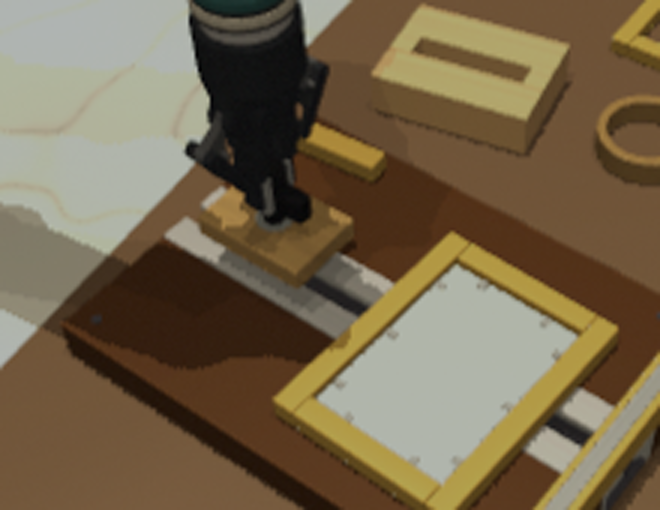

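```bash
cat > w3.py <<'E'
from w2 import *
r=run(.141,(102,182),None)
print(r[1]["tcp_pos"])
z=r[1]["tcp_pos"][2]-.0552+.02
blk(*r,[(248.3,192.7),(253.7,280)],[(388,192.7),(384,266.7)],z)
E
python3 w3.py
```

```text
slot yaw -7.476803 -6.3067904 TCP left of slot edges mm 7.9687470130910505 -10.95344063501908 n 80
[0.47244906 0.03444079 0.12447076]
block edges yaw -7.352254743447009 -6.547915197693803 back edge yaw -7.187436459102358 width 0.06825895715647574
block ctr [0.47299074 0.03403846] TCP-ctr [-0.00054168  0.00040232] ctr lateral to slot mid -1.8267487701158962 back mid lateral -1.568768473373412
```

The slot centre is about 1.6 mm to the +y side of the block axis, and the two wrist views agree on that. I'll shift 1.5 mm and start lowering while watching the force.

```bash
python3 -m jog '[{"dx":0,"dy":0,"dz":0.015,"wx":0,"wy":0,"wz":0},{"dx":0,"dy":0,"dz":0,"wx":0,"wy":0,"wz":0},{"dx":0.04,"dy":0,"dz":0,"wx":0,"wy":0,"wz":0},{"dx":0.04,"dy":0,"dz":0,"wx":0,"wy":0,"wz":0},{"dx":0.04,"dy":0,"dz":0,"wx":0,"wy":0,"wz":0},{"dx":0.04,"dy":0,"dz":0,"wx":0,"wy":0,"wz":0},{"dx":0,"dy":0,"dz":0,"wx":0,"wy":0,"wz":0},{"dx":0,"dy":0,"dz":0,"wx":0,"wy":0,"wz":0}]'; python3 - <<'E'
from st import *
report()
c=cam("wrist"); cv2.imwrite("pics/w6.png",c["img"]); crop(c["img"],220,80,420,300,3,"pics/w6c.png")
c=cam("scene"); crop(c["img"],180,130,400,300,3,"pics/s6.png")
E
```

```text
time_s: 6.98
tcp_pos: [0.4719, 0.0358, 0.1074]
tool_rot: [-1.116, 1.267, 1.117]
contact_force: [0.2, 0.6, -4.5]
finger_gap: 0.0145
t 6.98 tcp [0.4719 0.0358 0.1074] jaw yaw 82.79 x [-0.0011 -0.0002 -1.    ] gap 0.0145
q [-0.1626  0.522  -0.0119  2.2666  0.0171  0.3542  1.2561] F [ 0.2126  0.6091 -4.4828] T [-0.0245  0.0481 -0.073 ]
```

View pics/w6c.png

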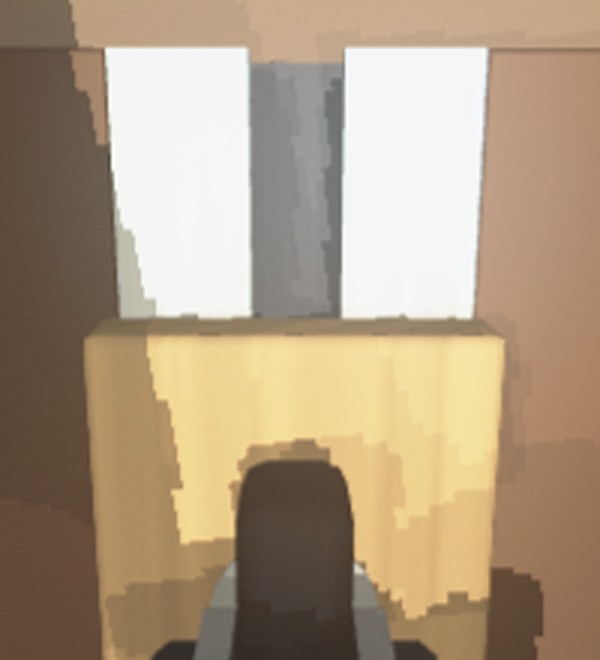

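View pics/s6.png

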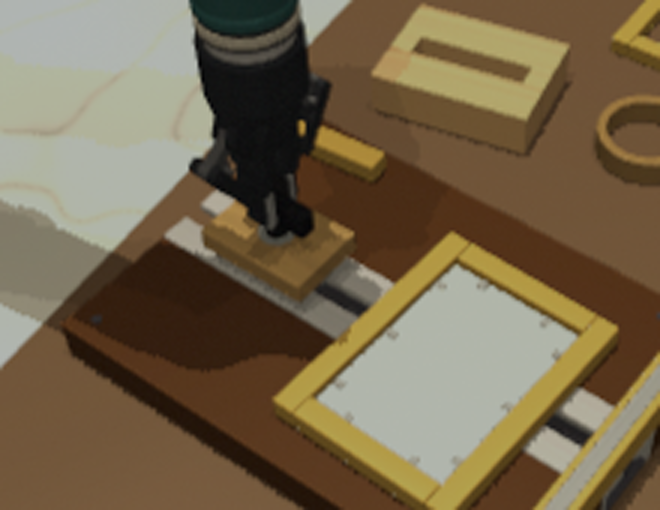

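The T-head tip is 6 mm into the slot with no contact force, and the block is centred on it (slot middle 296 against block middle 294.5 in the crop). I'll keep lowering.

```bash
python3 -m jog '[{"dx":0.03,"dy":0,"dz":0,"wx":0,"wy":0,"wz":0},{"dx":0.03,"dy":0,"dz":0,"wx":0,"wy":0,"wz":0},{"dx":0.03,"dy":0,"dz":0,"wx":0,"wy":0,"wz":0},{"dx":0.03,"dy":0,"dz":0,"wx":0,"wy":0,"wz":0},{"dx":0,"dy":0,"dz":0,"wx":0,"wy":0,"wz":0},{"dx":0,"dy":0,"dz":0,"wx":0,"wy":0,"wz":0}]'; python3 -m jog '[{"dx":0.02,"dy":0,"dz":0,"wx":0,"wy":0,"wz":0},{"dx":0.02,"dy":0,"dz":0,"wx":0,"wy":0,"wz":0},{"dx":0,"dy":0,"dz":0,"wx":0,"wy":0,"wz":0},{"dx":0,"dy":0,"dz":0,"wx":0,"wy":0,"wz":0}]'; python3 - <<'E'
from st import *
report()
E
```

```text
time_s: 7.58
tcp_pos: [0.472, 0.0359, 0.0956]
tool_rot: [-1.116, 1.267, 1.116]
contact_force: [-0.3, 0.2, -5.1]
finger_gap: 0.0146
time_s: 7.92
tcp_pos: [0.4722, 0.0359, 0.0918]
tool_rot: [-1.116, 1.266, 1.116]
contact_force: [-0.5, 0.3, -3.6]
finger_gap: 0.0147
t 7.92 tcp [0.4722 0.0359 0.0918] jaw yaw 82.79 x [-0.0002 -0.     -1.    ] gap 0.0147
q [-0.1633  0.5529 -0.0109  2.2735  0.0185  0.3155  1.2547] F [-0.4974  0.2974 -3.5669] T [-0.0006  0.0451  0.007 ]
```

```bash
python3 -m jog '[{"dx":0.01,"dy":0,"dz":0,"wx":0,"wy":0,"wz":0},{"dx":0,"dy":0,"dz":0,"wx":0,"wy":0,"wz":0},{"dx":0,"dy":0,"dz":0,"wx":0,"wy":0,"wz":0}]';  python3 - <<'E'
from st import *
report()
c=cam("wrist"); cv2.imwrite("pics/w7.png",c["img"]); crop(c["img"],220,80,420,300,3,"pics/w7c.png")
c=cam("scene"); crop(c["img"],180,130,400,300,3,"pics/s7.png")
E
```

```text
time_s: 8.17
tcp_pos: [0.4724, 0.0359, 0.0911]
tool_rot: [-1.116, 1.266, 1.116]
contact_force: [-0.9, -0.3, -1.1]
finger_gap: 0.0147
t 8.17 tcp [0.4724 0.0359 0.0911] jaw yaw 82.79 x [ 0.0004  0.     -1.    ] gap 0.0147
q [-0.1634  0.5542 -0.0108  2.2737  0.0186  0.3134  1.2546] F [-0.9336 -0.2604 -1.1162] T [-0.0456  0.1545 -0.0465]
```

View pics/s7.png

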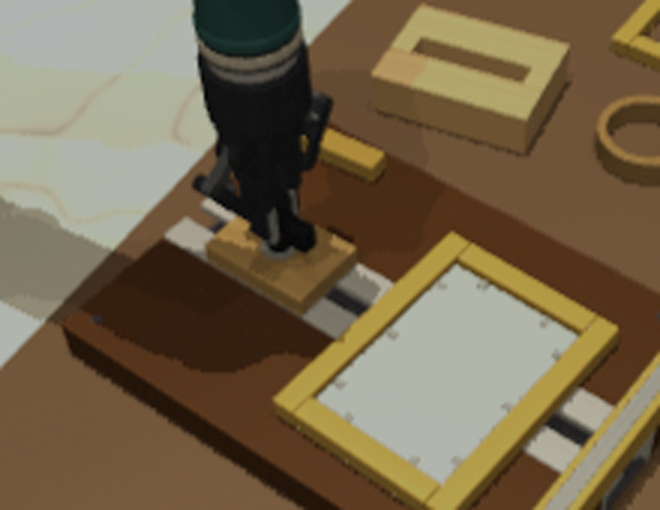

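View pics/w7c.png

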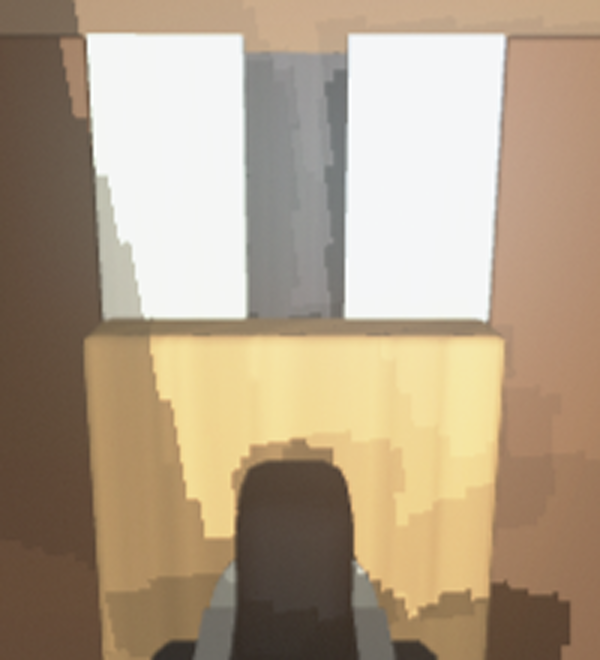

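The block is seated: the weight is coming off the wrist and the block's back edge lies flat on the lips. Now I'll slide it along tool −y, gently.

```bash
python3 -m jog '[{"dx":0,"dy":-0.03,"dz":0,"wx":0,"wy":0,"wz":0},{"dx":0,"dy":-0.05,"dz":0,"wx":0,"wy":0,"wz":0},{"dx":0,"dy":-0.05,"dz":0,"wx":0,"wy":0,"wz":0},{"dx":0,"dy":-0.05,"dz":0,"wx":0,"wy":0,"wz":0},{"dx":0,"dy":-0.05,"dz":0,"wx":0,"wy":0,"wz":0},{"dx":0,"dy":-0.05,"dz":0,"wx":0,"wy":0,"wz":0},{"dx":0,"dy":-0.04,"dz":0,"wx":0,"wy":0,"wz":0},{"dx":0,"dy":-0.03,"dz":0,"wx":0,"wy":0,"wz":0},{"dx":0,"dy":-0.02,"dz":0,"wx":0,"wy":0,"wz":0},{"dx":0,"dy":0,"dz":0,"wx":0,"wy":0,"wz":0}]';  python3 - <<'E'
from st import *
report()
c=cam("top"); crop(c["img"],230,150,400,370,3,"pics/t8.png")
E
```

```text
time_s: 9.1
tcp_pos: [0.51, 0.0311, 0.0911]
tool_rot: [-1.116, 1.265, 1.115]
contact_force: [-2.2, -0.3, 4.8]
finger_gap: 0.0148
t 9.1 tcp [0.51   0.0311 0.0911] jaw yaw 82.77 x [ 0.0009  0.0001 -1.    ] gap 0.0148
q [-0.1394  0.5795 -0.0139  2.1937  0.0214  0.3676  1.2736] F [-2.1858 -0.3229  4.8214] T [-0.0326  0.3784  0.0155]
```

View pics/t8.png

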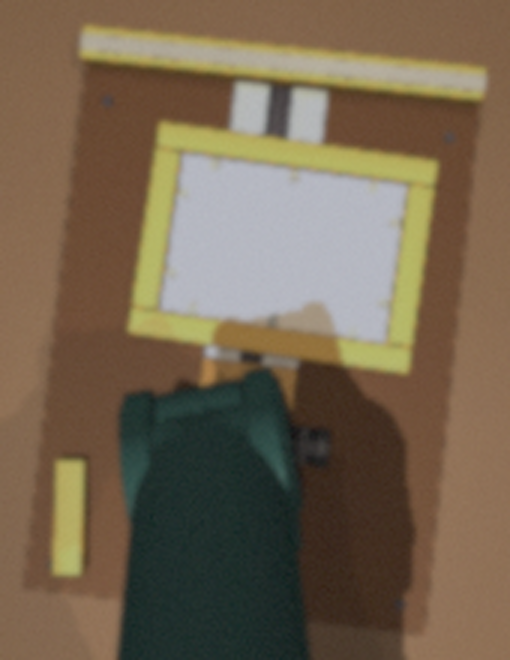

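```bash
python3 -m jog '[{"dx":-0.004,"dy":-0.02,"dz":0,"wx":0,"wy":0,"wz":0},{"dx":0,"dy":-0.02,"dz":0,"wx":0,"wy":0,"wz":0},{"dx":0,"dy":-0.025,"dz":0,"wx":0,"wy":0,"wz":0},{"dx":0,"dy":-0.025,"dz":0,"wx":0,"wy":0,"wz":0},{"dx":0,"dy":-0.025,"dz":0,"wx":0,"wy":0,"wz":0},{"dx":0,"dy":-0.025,"dz":0,"wx":0,"wy":0,"wz":0}]'; python3 -m jog '[{"dx":0,"dy":-0.025,"dz":0,"wx":0,"wy":0,"wz":0},{"dx":0,"dy":-0.025,"dz":0,"wx":0,"wy":0,"wz":0},{"dx":0,"dy":-0.025,"dz":0,"wx":0,"wy":0,"wz":0},{"dx":0,"dy":-0.025,"dz":0,"wx":0,"wy":0,"wz":0},{"dx":0,"dy":-0.025,"dz":0,"wx":0,"wy":0,"wz":0},{"dx":0,"dy":-0.025,"dz":0,"wx":0,"wy":0,"wz":0}]';  python3 - <<'E'
from st import *
report()
c=cam("top"); crop(c["img"],230,150,400,370,3,"pics/t9.png")
E
```

```text
time_s: 9.65
tcp_pos: [0.5214, 0.0295, 0.0911]
tool_rot: [-1.115, 1.269, 1.118]
contact_force: [-5.1, 0.7, 3.7]
finger_gap: 0.0145
time_s: 10.15
tcp_pos: [0.538, 0.0275, 0.0912]
tool_rot: [-1.116, 1.266, 1.116]
contact_force: [-2.9, -0.2, 1.1]
finger_gap: 0.0145
t 10.15 tcp [0.538  0.0275 0.0912] jaw yaw 82.79 x [-0.0001 -0.0001 -1.    ] gap 0.0145
q [-0.1236  0.6001 -0.0159  2.1324  0.0227  0.4094  1.2874] F [-2.9253 -0.17    1.0528] T [ 0.0882  0.7468 -0.087 ]
```

View pics/t9.png

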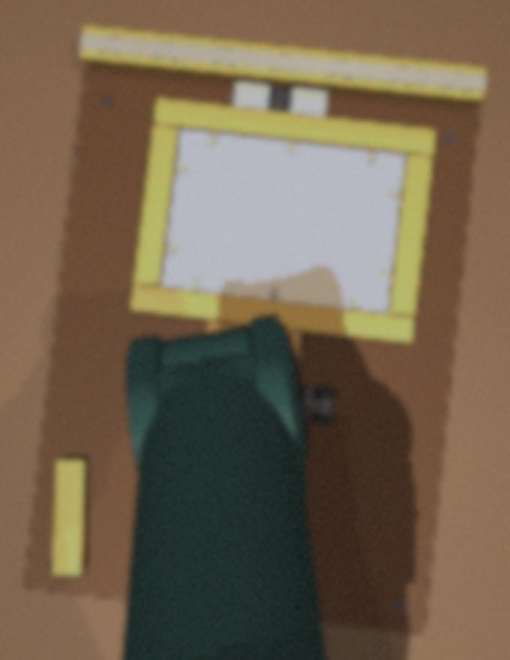

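The stop is pushing the frame along smoothly at 3–5 N, with about 23 mm to go. The push stays slow.

```bash
python3 -m jog '[{"dx":0,"dy":-0.02,"dz":0,"wx":0,"wy":0,"wz":0},{"dx":0,"dy":-0.025,"dz":0,"wx":0,"wy":0,"wz":0},{"dx":0,"dy":-0.025,"dz":0,"wx":0,"wy":0,"wz":0},{"dx":0,"dy":-0.025,"dz":0,"wx":0,"wy":0,"wz":0},{"dx":0,"dy":-0.02,"dz":0,"wx":0,"wy":0,"wz":0},{"dx":0,"dy":-0.015,"dz":0,"wx":0,"wy":0,"wz":0},{"dx":0,"dy":-0.01,"dz":0,"wx":0,"wy":0,"wz":0}]'; python3 -m jog '[{"dx":0,"dy":-0.01,"dz":0,"wx":0,"wy":0,"wz":0},{"dx":0,"dy":-0.01,"dz":0,"wx":0,"wy":0,"wz":0},{"dx":0,"dy":0,"dz":0,"wx":0,"wy":0,"wz":0}]';  python3 - <<'E'
from st import *
report()
c=cam("top"); crop(c["img"],230,150,400,370,3,"pics/t10.png")
E
```

```text
time_s: 10.78
tcp_pos: [0.552, 0.0259, 0.0912]
tool_rot: [-1.116, 1.266, 1.116]
contact_force: [-2.4, 0.2, -2.5]
finger_gap: 0.0149
time_s: 11.03
tcp_pos: [0.554, 0.0256, 0.0913]
tool_rot: [-1.116, 1.265, 1.116]
contact_force: [-3.5, -0.1, -3.6]
finger_gap: 0.0144
t 11.03 tcp [0.554  0.0256 0.0913] jaw yaw 82.79 x [ 0.0007  0.     -1.    ] gap 0.0144
q [-0.1157  0.6119 -0.0168  2.0978  0.0232  0.4314  1.2945] F [-3.4984 -0.0531 -3.6296] T [ 0.0227  0.4213 -0.0173]
```

View pics/t10.png

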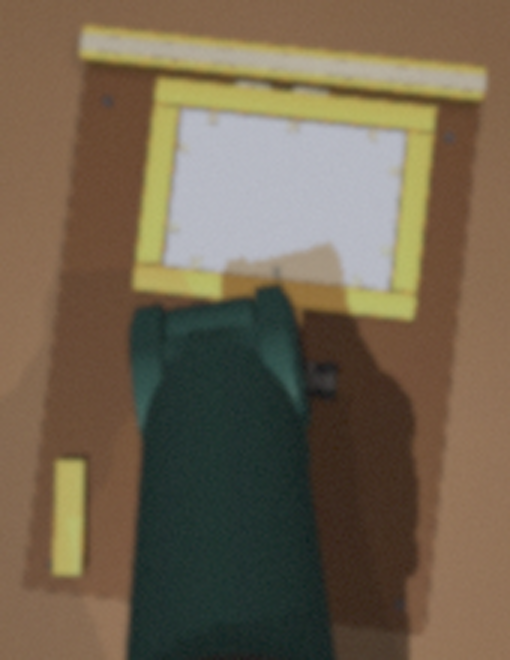

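```bash
python3 -m jog '[{"dx":0.004,"dy":-0.01,"dz":0,"wx":0,"wy":0,"wz":0},{"dx":0,"dy":-0.01,"dz":0,"wx":0,"wy":0,"wz":0},{"dx":0,"dy":-0.01,"dz":0,"wx":0,"wy":0,"wz":0}]'; python3 -m jog '[{"dx":0,"dy":-0.01,"dz":0,"wx":0,"wy":0,"wz":0},{"dx":0,"dy":-0.01,"dz":0,"wx":0,"wy":0,"wz":0}]'; python3 -m jog '[{"dx":0,"dy":-0.008,"dz":0,"wx":0,"wy":0,"wz":0},{"dx":0,"dy":0,"dz":0,"wx":0,"wy":0,"wz":0}]'; python3 - <<'E'
from st import *
report()
c=cam("top"); crop(c["img"],230,150,400,270,4,"pics/t11.png")
E
```

```text
time_s: 11.33
tcp_pos: [0.5564, 0.0253, 0.0912]
tool_rot: [-1.116, 1.266, 1.116]
contact_force: [-3.8, 0.6, 2.0]
finger_gap: 0.0145
time_s: 11.5
tcp_pos: [0.5585, 0.025, 0.0911]
tool_rot: [-1.116, 1.266, 1.116]
contact_force: [-4.0, 0.9, 3.6]
finger_gap: 0.015
time_s: 11.67
tcp_pos: [0.5596, 0.0249, 0.0912]
tool_rot: [-1.116, 1.266, 1.116]
contact_force: [-4.2, 0.7, 5.6]
finger_gap: 0.0146
t 11.67 tcp [0.5596 0.0249 0.0912] jaw yaw 82.79 x [ 0.0003  0.     -1.    ] gap 0.0146
q [-0.1129  0.6165 -0.0171  2.0852  0.0233  0.4397  1.297 ] F [-4.2461  0.72    5.6273] T [ 0.1092  0.9753 -0.0611]
```

View pics/t11.png

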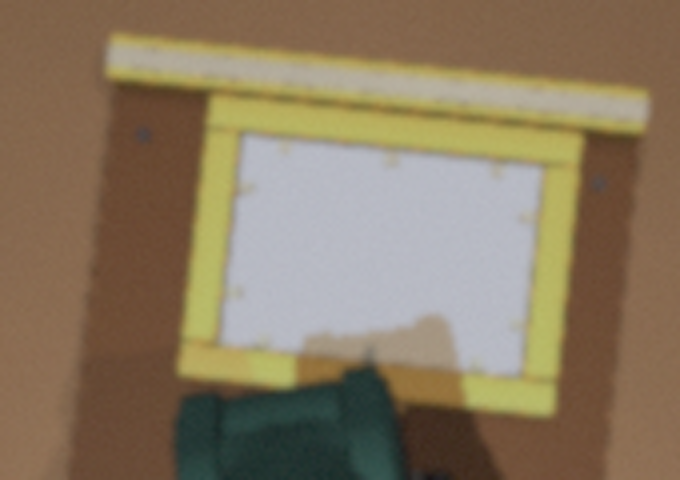

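```bash
python3 -m jog '[{"dx":-0.002,"dy":-0.006,"dz":0,"wx":0,"wy":0,"wz":0},{"dx":0,"dy":-0.004,"dz":0,"wx":0,"wy":0,"wz":0}]'; python3 -m jog '[{"dx":-0.002,"dy":-0.006,"dz":0,"wx":0,"wy":0,"wz":0},{"dx":0,"dy":0,"dz":0,"wx":0,"wy":0,"wz":0}]'
```

```text
time_s: 11.88
tcp_pos: [0.5597, 0.0249, 0.0911]
tool_rot: [-1.115, 1.267, 1.117]
contact_force: [-5.9, 0.8, 6.0]
finger_gap: 0.0145
time_s: 12.05
tcp_pos: [0.5597, 0.0248, 0.0912]
tool_rot: [-1.115, 1.268, 1.118]
contact_force: [-6.8, 0.8, 5.0]
finger_gap: 0.0145
```

```bash
python3 -m jog '[{"dx":0,"dy":-0.006,"dz":0,"wx":0,"wy":0,"wz":0},{"dx":0,"dy":0,"dz":0,"wx":0,"wy":0,"wz":0}]'
```

```text
time_s: 12.22
tcp_pos: [0.5597, 0.0248, 0.0911]
tool_rot: [-1.114, 1.269, 1.119]
contact_force: [-7.1, 0.4, 5.9]
finger_gap: 0.0148
```

The TCP has stopped at x = 0.5597 while the force climbs to about 7 N, so it looks home. I'll check that.

```bash
python3 - <<'E'
from m import *
c=cam("top"); crop(c["img"],230,150,400,270,4,"pics/t12.png")
hsv=cv2.cvtColor(c["img"],cv2.COLOR_BGR2HSV); H,S,V=[hsv[...,i].astype(int) for i in range(3)]
d=cam("scene"); crop(d["img"],250,190,450,340,4,"pics/s12.png")
# white backing panel rect as a measure of frame yaw/pos
w=np.zeros(H.shape,np.uint8); w[175:243,280:370]=((S<45)&(V>140))[175:243,280:370]*255
print("backing",rect(c,w,.054))
# left/right frame sides
for n,p,z in [("frame far L",(230+211/4,150+97/4),.056),("frame far R",(230+584/4,150+133/4),.056)]: print(n,onz(c,p,z))
E
```

```text
backing [688.7  -5.  169.3 119.3  82.8]
frame far L [0.77757152 0.08722984 0.056     ]
frame far R [ 0.75293915 -0.12026739  0.056     ]
```

View pics/t12.png

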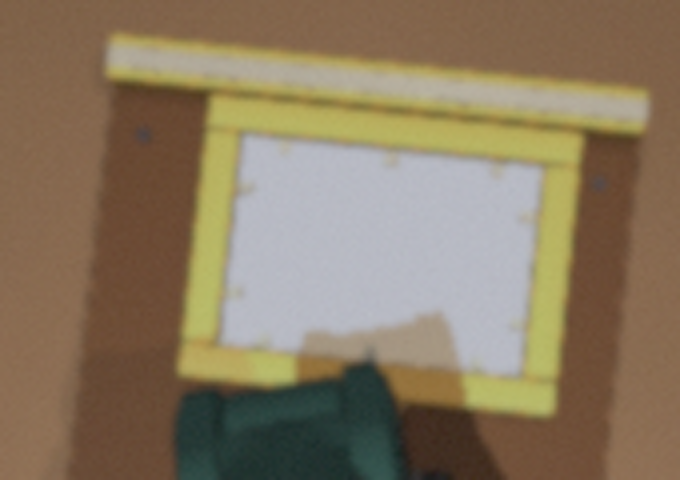

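View pics/s12.png

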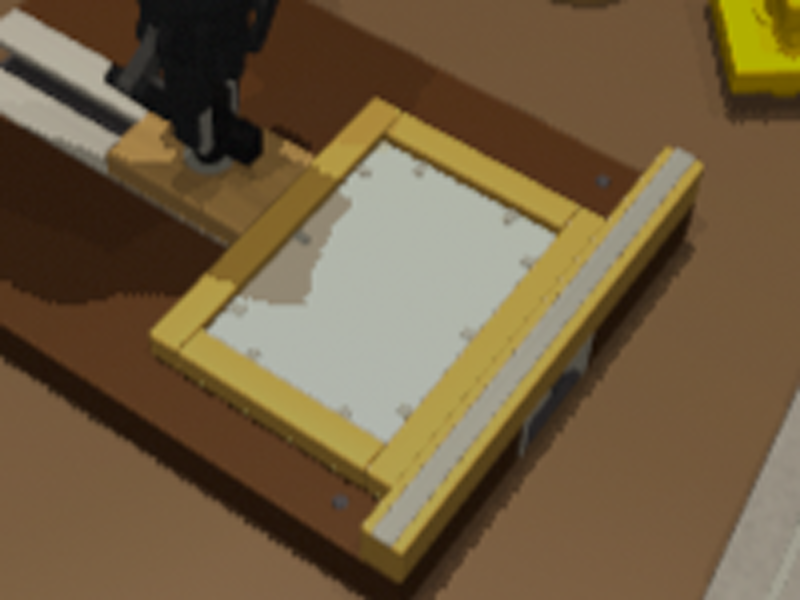

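```bash
python3 -m jog '[{"dx":0,"dy":-0.008,"dz":0,"wx":0,"wy":0,"wz":0},{"dx":0,"dy":0,"dz":0,"wx":0,"wy":0,"wz":0},{"dx":0,"dy":0,"dz":0,"wx":0,"wy":0,"wz":0}]'; python3 - <<'E'
from st import *
report()
c=cam("top")
e=c["img"][:, :].max(2)
# profile across frame far edge & fence along track direction at several lateral offsets, world-parametrised at z=.056
u=np.array([np.cos(np.radians(-7.25)),np.sin(np.radians(-7.25))]); n=np.array([-u[1],u[0]])
F=np.array([.7695,-.003])
for l in (-.09,-.05,.05,.09):
    row=[]
    for d in np.arange(-.03,.03,.0025):
        X=np.r_[F+u*d+n*l,.056]; p=proj(c,X); q=cv2.getRectSubPix(c["img"],(1,1),(float(p[0]),float(p[1])))[0,0]; row.append("%d/%d"%(q[2],q[0]))
    print(l,row)
E
```

```text
time_s: 12.57
tcp_pos: [0.5598, 0.0249, 0.0911]
tool_rot: [-1.114, 1.27, 1.12]
contact_force: [-8.3, 1.7, 7.5]
finger_gap: 0.0147
t 12.57 tcp [0.5598 0.0249 0.0911] jaw yaw 82.81 x [-0.0051  0.0001 -1.    ] gap 0.0147
q [-0.1118  0.6179 -0.0181  2.0812  0.0226  0.4477  1.2982] F [-8.3086  1.6894  7.5101] T [ 0.3414  1.6063 -0.0348]
-0.09 ['183/194', '182/193', '179/186', '167/156', '167/115', '178/97', '183/97', '184/98', '183/94', '183/92', '182/90', '169/79', '151/67', '158/71', '173/85', '178/111', '176/137', '178/151', '180/157', '178/152', '176/136', '177/110', '172/88', '155/79']
-0.05 ['183/195', '184/195', '179/186', '168/159', '166/117', '176/96', '183/96', '183/96', '183/96', '184/94', '181/89', '167/78', '147/66', '151/70', '167/85', '166/103', '172/137', '180/155', '183/159', '184/156', '183/141', '181/116', '174/94', '158/82']
0.05 ['182/186', '181/178', '178/169', '166/146', '159/111', '170/95', '181/98', '184/98', '184/97', '185/94', '180/90', '166/81', '141/67', '143/70', '164/89', '172/108', '174/131', '177/150', '177/154', '177/152', '176/136', '177/113', '169/90', '151/77']
0.09 ['167/84', '167/86', '168/88', '161/83', '155/79', '162/83', '169/87', '168/86', '166/85', '167/85', '169/84', '157/74', '139/63', '143/68', '163/88', '172/108', '173/131', '175/147', '177/153', '175/150', '174/137', '177/113', '170/91', '150/77']
```

The frame is square: backing yaw −7.2° against track −7.25°, with the same edge line along the fence on both sides. The stop is solidly blocked at 8 N. I'll ease the push slightly, then turn clockwise (+wx) in stages.

```bash
python3 -m jog '[{"dx":-0.003,"dy":0.008,"dz":0,"wx":0,"wy":0,"wz":0},{"dx":0,"dy":0,"dz":0,"wx":0.3,"wy":0,"wz":0},{"dx":0,"dy":0,"dz":0,"wx":0.6,"wy":0,"wz":0},{"dx":0,"dy":0,"dz":0,"wx":0.6,"wy":0,"wz":0},{"dx":0,"dy":0,"dz":0,"wx":0.3,"wy":0,"wz":0},{"dx":0,"dy":0,"dz":0,"wx":0,"wy":0,"wz":0},{"dx":0,"dy":0,"dz":0,"wx":0,"wy":0,"wz":0}]'; python3 - <<'E'
from st import *
report()
E
```

```text
time_s: 13.2
tcp_pos: [0.5598, 0.025, 0.0912]
tool_rot: [-0.98, 1.341, 0.983]
contact_force: [-6.9, 0.2, 3.5]
finger_gap: 0.0146
t 13.2 tcp [0.5598 0.025  0.0912] jaw yaw 72.5 x [-0.0035 -0.     -1.    ] gap 0.0146
q [-0.1461  0.6182  0.0289  2.0838 -0.04    0.4436  1.179 ] F [-6.8698  0.1746  3.5129] T [ 0.3141  1.2315 -0.0961]
```

```bash
python3 -m jog '[{"dx":0,"dy":0,"dz":0,"wx":0.5,"wy":0,"wz":0},{"dx":0,"dy":0,"dz":0,"wx":0.8,"wy":0,"wz":0},{"dx":0,"dy":0,"dz":0,"wx":0.8,"wy":0,"wz":0},{"dx":0,"dy":0,"dz":0,"wx":0.8,"wy":0,"wz":0},{"dx":0,"dy":0,"dz":0,"wx":0.8,"wy":0,"wz":0},{"dx":0,"dy":0,"dz":0,"wx":0.4,"wy":0,"wz":0},{"dx":0,"dy":0,"dz":0,"wx":0,"wy":0,"wz":0},{"dx":0,"dy":0,"dz":0,"wx":0,"wy":0,"wz":0}]'; python3 - <<'E'
from st import *
report()
E
```

```text
time_s: 13.87
tcp_pos: [0.5599, 0.0251, 0.0912]
tool_rot: [-0.667, 1.469, 0.67]
contact_force: [-6.4, 1.2, 2.9]
finger_gap: 0.0145
t 13.87 tcp [0.5599 0.0251 0.0912] jaw yaw 49.03 x [-0.0034  0.0002 -1.    ] gap 0.0145
q [-0.2223  0.6234  0.1345  2.087  -0.1841  0.4454  0.9095] F [-6.4191  1.238   2.9301] T [ 0.3432  1.1579 -0.069 ]
```

```bash
python3 -m jog '[{"dx":0,"dy":0,"dz":0,"wx":0.5,"wy":0,"wz":0},{"dx":0,"dy":0,"dz":0,"wx":0.8,"wy":0,"wz":0},{"dx":0,"dy":0,"dz":0,"wx":0.8,"wy":0,"wz":0},{"dx":0,"dy":0,"dz":0,"wx":0.8,"wy":0,"wz":0},{"dx":0,"dy":0,"dz":0,"wx":0.8,"wy":0,"wz":0},{"dx":0,"dy":0,"dz":0,"wx":0.8,"wy":0,"wz":0},{"dx":0,"dy":0,"dz":0,"wx":0.5,"wy":0,"wz":0},{"dx":0,"dy":0,"dz":0,"wx":0,"wy":0,"wz":0},{"dx":0,"dy":0,"dz":0,"wx":0,"wy":0,"wz":0}]'; python3 - <<'E'
from st import *
report()
E
```

```text
time_s: 14.62
tcp_pos: [0.5602, 0.0253, 0.0912]
tool_rot: [-0.279, 1.555, 0.28]
contact_force: [-5.4, 1.5, 2.3]
finger_gap: 0.0146
t 14.62 tcp [0.5602 0.0253 0.0912] jaw yaw 20.41 x [-0.0029  0.0003 -1.    ] gap 0.0146
q [-0.3145  0.6364  0.264   2.0907 -0.3586  0.4597  0.5802] F [-5.3816  1.5152  2.3335] T [ 0.3557  1.0624 -0.0579]
```

```bash
python3 -m jog '[{"dx":0,"dy":0,"dz":0,"wx":0.5,"wy":0,"wz":0},{"dx":0,"dy":0,"dz":0,"wx":0.7,"wy":0,"wz":0},{"dx":0,"dy":0,"dz":0,"wx":0.7,"wy":0,"wz":0},{"dx":0,"dy":0,"dz":0,"wx":0.7,"wy":0,"wz":0},{"dx":0,"dy":0,"dz":0,"wx":0.6,"wy":0,"wz":0},{"dx":0,"dy":0,"dz":0,"wx":0.4,"wy":0,"wz":0},{"dx":0,"dy":0,"dz":0,"wx":0.2,"wy":0,"wz":0},{"dx":0,"dy":0,"dz":0,"wx":0,"wy":0,"wz":0}]'; python3 - <<'E'
from st import *
report()
E
```

```text
time_s: 15.28
tcp_pos: [0.5605, 0.0254, 0.0911]
tool_rot: [0.019, 1.573, -0.018]
contact_force: [-4.7, 1.7, 1.8]
finger_gap: 0.0149
t 15.28 tcp [0.5605 0.0254 0.0911] jaw yaw -1.35 x [-0.0024  0.0002 -1.    ] gap 0.0149
q [-0.3839  0.652   0.3635  2.0934 -0.4875  0.4797  0.3263] F [-4.7322  1.7117  1.7729] T [ 0.3624  1.0023 -0.0282]
```

```bash
python3 -m jog '[{"dx":0,"dy":0,"dz":0,"wx":0.4,"wy":0,"wz":0},{"dx":0,"dy":0,"dz":0,"wx":0.3,"wy":0,"wz":0},{"dx":0,"dy":0,"dz":0,"wx":0.2,"wy":0,"wz":0},{"dx":0,"dy":0,"dz":0,"wx":0.1,"wy":0,"wz":0},{"dx":0,"dy":0,"dz":0,"wx":0,"wy":0,"wz":0}]'; python3 - <<'E'
from st import *
report()
E
python3 -m jog '[{"dx":0,"dy":0,"dz":0,"wx":0.1,"wy":0,"wz":0},{"dx":0,"dy":0,"dz":0,"wx":0.1,"wy":0,"wz":0},{"dx":0,"dy":0,"dz":0,"wx":0,"wy":0,"wz":0}]'; python3 - <<'E'
from st import *
report()
E
```

```text
time_s: 15.7
tcp_pos: [0.5605, 0.0254, 0.0911]
tool_rot: [0.096, 1.571, -0.096]
contact_force: [-5.3, 1.9, 0.5]
finger_gap: 0.0145
t 15.7 tcp [0.5605 0.0254 0.0911] jaw yaw -7.03 x [-0.0024  0.0002 -1.    ] gap 0.0145
q [-0.4017  0.6569  0.3896  2.0941 -0.5202  0.4864  0.2591] F [-5.3186  1.8761  0.5286] T [0.3032 1.0113 0.0226]
time_s: 15.95
tcp_pos: [0.5606, 0.0254, 0.0911]
tool_rot: [0.11, 1.57, -0.11]
contact_force: [-5.6, 1.1, 2.0]
finger_gap: 0.015
t 15.95 tcp [0.5606 0.0254 0.0911] jaw yaw -8.02 x [-0.0024 -0.0002 -1.    ] gap 0.015
q [-0.4053  0.6579  0.3945  2.0942 -0.5254  0.4877  0.2469] F [-5.5897  1.1369  1.9921] T [0.317  0.9833 0.4843]
```

```bash
python3 -m jog '[{"dx":0,"dy":0,"dz":0,"wx":0.15,"wy":0,"wz":0},{"dx":0,"dy":0,"dz":0,"wx":0.15,"wy":0,"wz":0},{"dx":0,"dy":0,"dz":0,"wx":0,"wy":0,"wz":0}]'; python3 - <<'E'
from st import *
report()
c=cam("wrist"); cv2.imwrite("pics/w13.png",c["img"])
c=cam("scene"); crop(c["img"],200,150,440,340,3,"pics/s13.png")
E
```

```text
time_s: 16.2
tcp_pos: [0.5604, 0.0255, 0.0911]
tool_rot: [0.13, 1.57, -0.131]
contact_force: [-5.4, 0.9, 2.3]
finger_gap: 0.0149
t 16.2 tcp [0.5604 0.0255 0.0911] jaw yaw -9.53 x [-0.0029 -0.0006 -1.    ] gap 0.0149
q [-0.411   0.6594  0.4021  2.0944 -0.5336  0.4901  0.2282] F [-5.4312  0.9316  2.2903] T [0.2347 0.9629 1.    ]
```

View pics/w13.png

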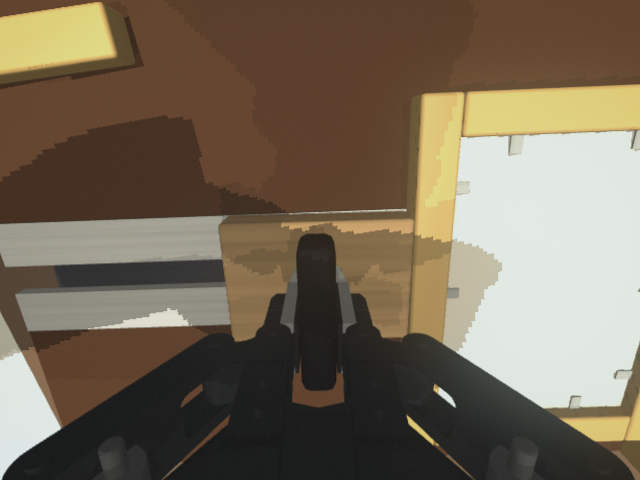

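View pics/s13.png

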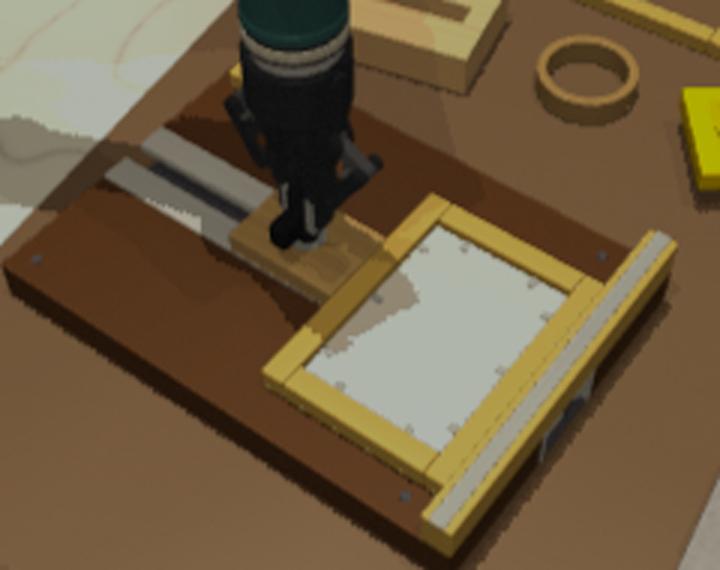

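The wrist torque rose to 1.0 N m, so the handle is on its hard stop. In the wrist picture the bar stands crosswise and the block sits flush against the frame edge at about column 412. I'll unwind the residual load a little, open the gripper and retreat upward.

```bash
python3 -m jog '[{"dx":0,"dy":0,"dz":0,"wx":-0.2,"wy":0,"wz":0},{"dx":0,"dy":0,"dz":0,"wx":0,"wy":0,"wz":0}]'; python3 -m jog '[{"dx":0,"dy":0,"dz":0,"wx":0,"wy":0,"wz":0},{"dx":0,"dy":0,"dz":0,"wx":0,"wy":0,"wz":0},{"dx":0,"dy":0,"dz":0,"wx":0,"wy":0,"wz":0},{"dx":0,"dy":0,"dz":0,"wx":0,"wy":0,"wz":0},{"dx":0,"dy":0,"dz":0,"wx":0,"wy":0,"wz":0},{"dx":0,"dy":0,"dz":0,"wx":0,"wy":0,"wz":0},{"dx":0,"dy":0,"dz":0,"wx":0,"wy":0,"wz":0},{"dx":0,"dy":0,"dz":0,"wx":0,"wy":0,"wz":0}]' 1;python3 - <<'E'
from st import *
report()
c=cam("wrist"); cv2.imwrite("pics/w14.png",c["img"])
E
```

```text
time_s: 16.47
tcp_pos: [0.5604, 0.0255, 0.0911]
tool_rot: [0.117, 1.57, -0.117]
contact_force: [-5.4, 2.1, 1.3]
finger_gap: 0.0143
time_s: 17.13
tcp_pos: [0.5617, 0.0245, 0.0917]
tool_rot: [0.122, 1.567, -0.122]
contact_force: [-0.3, -0.4, 0.2]
finger_gap: 0.0858
t 17.13 tcp [0.5617 0.0245 0.0917] jaw yaw -8.89 x [ 0.0005 -0.0001 -1.    ] gap 0.0858
q [-0.4065  0.6579  0.3986  2.0934 -0.5309  0.4875  0.2385] F [-0.2929 -0.3943  0.2279] T [ 0.0084 -0.0211 -0.005 ]
```

View pics/w14.png

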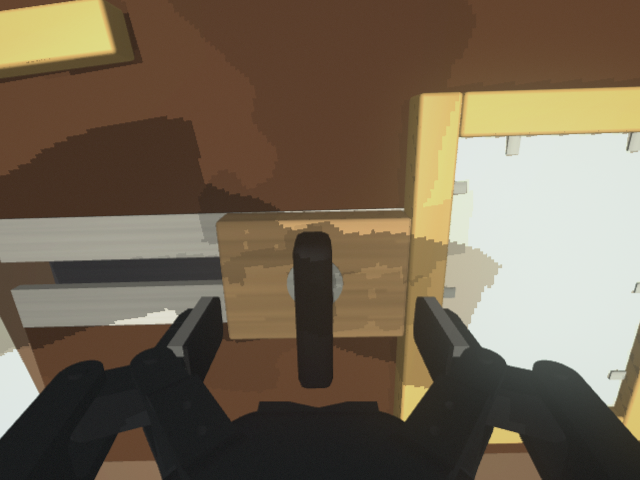

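The gripper has released cleanly, with zero force and the block still tight against the frame. I'll rise and move aside for a final look.

```bash
python3 -m jog '[{"dx":-0.1,"dy":0,"dz":0,"wx":0,"wy":0,"wz":0},{"dx":-0.2,"dy":0,"dz":0,"wx":0,"wy":0,"wz":0},{"dx":-0.3,"dy":0,"dz":0,"wx":0,"wy":0,"wz":0},{"dx":-0.3,"dy":0,"dz":0,"wx":0,"wy":0,"wz":0},{"dx":-0.3,"dy":0,"dz":0,"wx":0,"wy":0,"wz":0},{"dx":-0.2,"dy":0,"dz":0,"wx":0,"wy":0,"wz":0},{"dx":0,"dy":-0.2,"dz":-0.2,"wx":0,"wy":0,"wz":0},{"dx":0,"dy":-0.3,"dz":-0.2,"wx":0,"wy":0,"wz":0},{"dx":0,"dy":-0.3,"dz":-0.1,"wx":0,"wy":0,"wz":0},{"dx":0,"dy":-0.3,"dz":0,"wx":0,"wy":0,"wz":0}]'; python3 -m jog '[{"dx":0,"dy":-0.3,"dz":0,"wx":0,"wy":0,"wz":0},{"dx":0,"dy":-0.3,"dz":0,"wx":0,"wy":0,"wz":0},{"dx":0,"dy":-0.2,"dz":0,"wx":0,"wy":0,"wz":0},{"dx":0,"dy":0,"dz":0,"wx":0,"wy":0,"wz":0},{"dx":0,"dy":0,"dz":0,"wx":0,"wy":0,"wz":0},{"dx":0,"dy":0,"dz":0,"wx":0,"wy":0,"wz":0}]'; python3 - <<'E'
from st import *
report()
c=cam("top"); cv2.imwrite("pics/t15.png",c["img"]); crop(c["img"],230,150,400,350,4,"pics/t15c.png")
c=cam("scene"); cv2.imwrite("pics/s15f.png",c["img"]); crop(c["img"],220,150,440,340,3,"pics/s15.png")
E
```

```text
time_s: 18.02
tcp_pos: [0.4917, -0.0765, 0.2321]
tool_rot: [0.122, 1.57, -0.12]
contact_force: [0.1, 0.3, 0.3]
finger_gap: 0.0855
time_s: 18.52
tcp_pos: [0.4828, -0.1546, 0.2319]
tool_rot: [0.122, 1.567, -0.121]
contact_force: [0.1, -0.1, 0.8]
finger_gap: 0.0857
t 18.52 tcp [ 0.4828 -0.1546  0.2319] jaw yaw -8.86 x [ 0.0001  0.0009 -1.    ] gap 0.0857
q [-0.2372  0.395   0.6013  2.1279 -0.3411  0.712   0.4352] F [ 0.1328 -0.1216  0.8497] T [-0.0115 -0.0244 -0.0498]
```

View pics/t15.png

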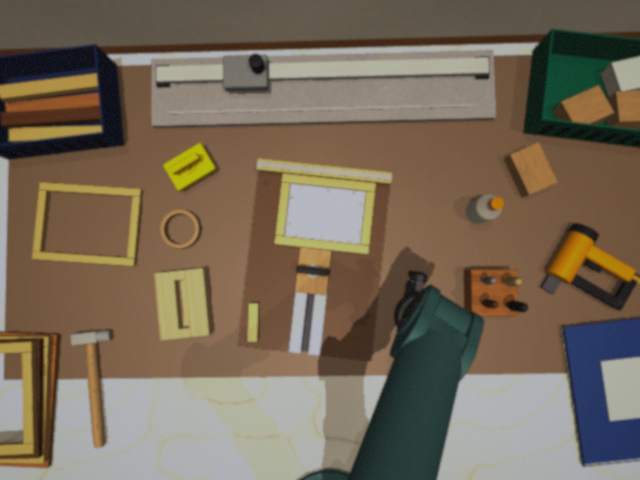

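View pics/s15.png

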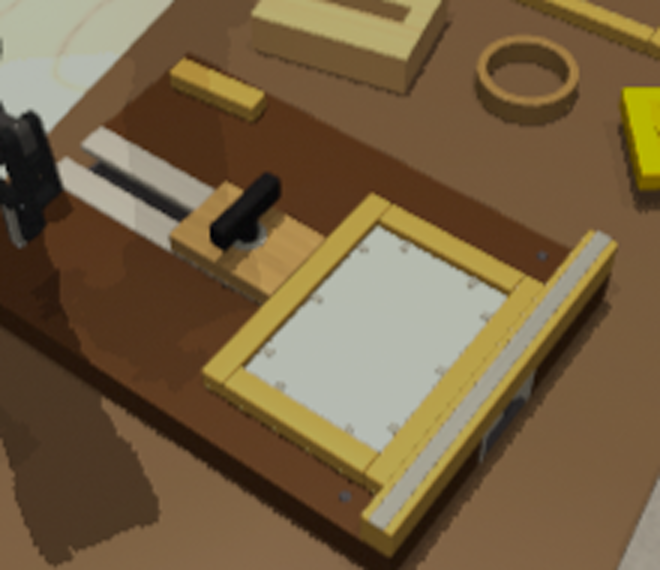

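View pics/t15c.png

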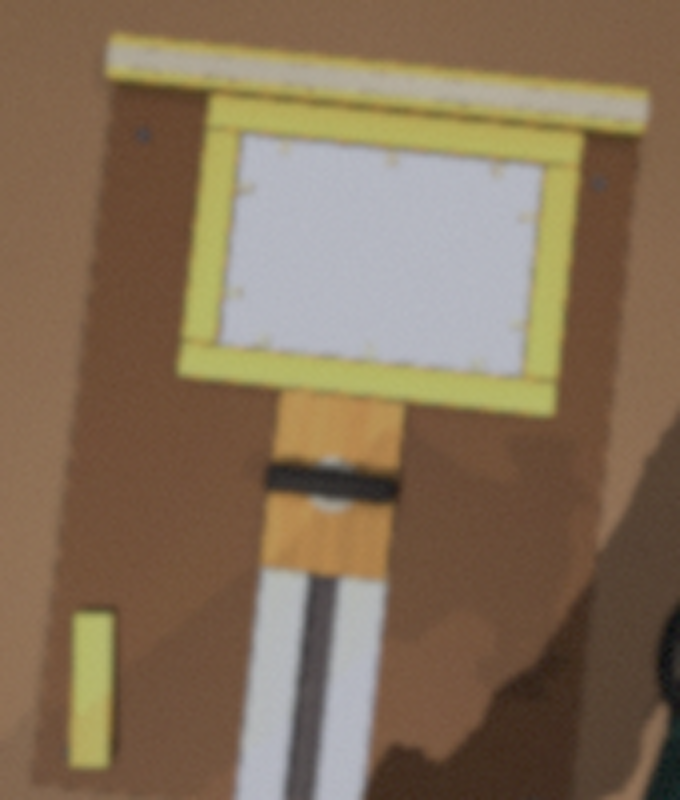

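```bash
python3 - <<'E'
from m import *
c=cam("top"); hsv=cv2.cvtColor(c["img"],cv2.COLOR_BGR2HSV); H,S,V=[hsv[...,i].astype(int) for i in range(3)]
def win(m,x0,y0,x1,y1):
    o=np.zeros(m.shape,np.uint8); o[y0:y1,x0:x1]=m[y0:y1,x0:x1]*255; return o
print("bar",rect(c,win(V<62,290,258,335,282),.096))
b=cv2.morphologyEx(win((H<22)&(S>125)&(V>125),290,249,335,296),cv2.MORPH_CLOSE,np.ones((11,11),np.uint8)); print("block",rect(c,b,.056))
f=win((H>22)&(H<38)&(S>75)&(V>120),265,176,385,256); print("frame",rect(c,f,.056))
print("offcut",rect(c,win((H>22)&(H<40)&(S>75)&(V>110),240,295,264,348),.054))
E
```

```text
bar [562.2  21.4  69.   11.6  82. ]
block [561.9  23.8  71.2  99.6  82.3]
frame [691.7 -14.8 228.5 169.   82.7]
offcut [450.7 157.7  22.8  83.5  87.9]
```

```bash
python3 -c "
from rig import manip
print(manip.sign_off())"
```

```text
the job is handed in; nothing more can be done
None
```

The job is handed in, finished at about 19 s of the 51 s allowed. I took the wooden stop out of the rack, lowered its T-head through the slot in front of the frame, and slid it unlocked until the frame was home against the fence. I then turned the handle a quarter turn clockwise to its hard stop, let go and moved the arm clear.

**Pushing the frame:** the push took about 3–5 N while the frame slid. It ended solidly blocked at about 8 N, which I eased before turning the handle.

**Locking:** the wrist torque rose to about 1 N m against the hard stop. In the last top view the handle bar lies crosswise, within about 0.3° of square to the block.

**Final position:** the block's centre measured (0.562, 0.024), against the (0.561, 0.024) I had worked out for a frame pressed home. The frame was parallel to the fence, with its backing at −7.2° and the track at −7.25°. The offcut moved by no more than measuring noise, and the tape roll and glue bottle look untouched.

**Disagreements and limits:**
- **Frame outline:** the last outline measurement of the frame was spoiled because the mask picked up part of the fence. That the frame is home rests on the backing angle, the even edge line along the fence, the solid stop and the block position.
- **Dark line at the fence:** a thin dark line about 4 mm wide shows there in the top view. I took it for shadow.
- **Camera differences:** the top and wrist cameras differed by about 1 mm and 0.5° on the slot and by 2–4 mm on the stop in the rack. I went by the wrist view for the insertion.

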